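# Clamp the valve-seat cutter in the bench chuck and zero the gauge

### The job

First clear the fixture plate: put the red dust cap from the chuck and every loose hub nut into the blue tray. Then stand the gold-headed valve-seat cutter, shank down, on the floor of the chuck and turn the knurled sleeve clockwise until the three jaws grip it firmly and upright. After that turn the dial gauge's bezel until its red zero mark lies under the needle's tip, and leave the other tools in the rack and everything else on the bench where they are.

Things in the scene. Friction and masses are not known exactly. Their poses are not given: they have to be found in the camera images.
- fixture: fixed grey steel plate 300 x 320 x 12 mm (x by y) with yellow-black marks along the edge next to the robot; carries the bench chuck (on its own y = -65 mm) and the dial gauge (y = +65 mm), axes upright; origin at the centre of its underside. A thin stem (8 mm thick, 40 mm above the table) runs from the gauge to the chuck
- chuck_floor (a point): on the chuck's axis, on the solid floor inside the chuck where the shank's foot stands (26 mm above the table, 44 mm below the top of its sleeve, which is 70 mm above the table). The mouth is 38 mm wide; the three jaws inside stand from 31 to 67 mm above the table and leave an opening of 24 to 26 mm when slack
- sleeve (a joint): angle of the chuck's round knurled steel sleeve, rad, growing clockwise seen from above, moving all jaws inward 2.2 mm per rad; 0 is fully open, at about 2.3 the jaws meet a 16 mm shank, from about 2.75 they grip firmly; stops at 3.3. The knurled part to grip is 54 mm across and reaches from 46 to 70 mm above the table. It stays where it is left
- jaw0: one of the three equal silver jaws inside the chuck, 8 mm wide, 36 mm high; origin on the chuck's axis at the jaws' foot
- cap: red plastic dust cap lying over the chuck's mouth: a round flange 46 mm across and 4 mm thick with a hexagonal grip above, 30 mm across flats, 22 mm high (26 mm in all), 50 g; origin at the centre of its underside, z up, flats facing its own x axis and every 60 degrees
- nut1: loose hexagonal hub nut standing on the fixture plate, 36 mm across flats, 32 mm high, 160 g; its bored top looks black; origin at the centre of its underside, z up its axis, the flats face its own x axis and every 60 degrees from it; may be absent
- nut2: loose hexagonal hub nut standing on the fixture plate, 36 mm across flats, 32 mm high, 160 g; its bored top looks black; origin at the centre of its underside, z up its axis, the flats face its own x axis and every 60 degrees from it; may be absent
- nut3: loose hexagonal hub nut standing on the fixture plate, 36 mm across flats, 32 mm high, 160 g; its bored top looks black; origin at the centre of its underside, z up its axis, the flats face its own x axis and every 60 degrees from it; may be absent
- nut4: loose hexagonal hub nut standing on the fixture plate, 36 mm across flats, 32 mm high, 160 g; its bored top looks black; origin at the centre of its underside, z up its axis, the flats face its own x axis and every 60 degrees from it; may be absent
- nut5: loose hexagonal hub nut standing on the fixture plate, 36 mm across flats, 32 mm high, 160 g; its bored top looks black; origin at the centre of its underside, z up its axis, the flats face its own x axis and every 60 degrees from it; may be absent
- tray: fixed blue open tray 240 x 190 x 45 mm (x by y by z), walls and floor 5 mm, at one side of the fixture; origin at the centre of its underside
- bit: the valve-seat cutter: steel shank 16 mm in diameter and 50 mm long, gold fluted cutting head above it, 24 mm in diameter and 30 mm high (80 mm in all), 130 g; stands shank down in a fixed wooden rack (70 x 200 x 42 mm, three 19 mm holes 30 mm deep, 65 mm apart) at the side of the fixture away from the tray; origin at the centre of the shank's foot, z up towards the head
- reamer: a tool in the rack that stays there: 16 mm shank, thin dark head 12 mm in diameter, 90 mm in all; origin at its foot
- drift: a tool in the rack that stays there: 16 mm shank, blue head 28 mm in diameter, 68 mm in all; origin at its foot
- gauge_top (a point): on the dial gauge's upright axis, level with its white face (76 mm above the table). The black ribbed bezel that is gripped is 56 mm across and reaches from 57 to 75 mm above the table
- bezel (a joint): angle of the gauge's bezel with the white scale, rad, growing clockwise seen from above; stays where it is left
- needle (a joint): angle of the gauge's black needle, rad, measured like the bezel: the gauge reads zero when bezel and needle have the same angle; it is not touched and does not turn with the bezel
- zero_mark (a point): the outer part of the broad red zero mark on the white scale, 22 mm from the gauge's axis, turns with the bezel
- needle_tip (a point): the black needle's tip, 22 mm from the gauge's axis
- oil: yellow grease tin, 60 mm across, 55 mm high, bystander
- jar: amber jar with a red lid, 64 mm across, 80 mm high, bystander
- wrench: steel wrench lying beyond the fixture, bystander
- can: green tin, 52 mm across, 70 mm high, bystander
- race: steel bearing ring 60 mm across, 16 mm high, lying near the robot, bystander

How it is judged:
By the outcome, as a careful person would: the job done as asked, in the order asked, and still so for the second after the job is handed in, with the robot touching nothing.
Of nut1, nut2, nut3, nut4, nut5 only 2 to 4 are there at a start; the rules pass over those that are not, and their reading is None.
At some moment in a run one of nut1, nut2, nut3, nut4, nut5 may be knocked a few centimetres aside while the robot is not near it.
It also fails if it takes over 210 s, if anything falls off the work surface, if the arm or the gripper's body presses on something with over 40 N, if the wrist force passes 120 N, or if a joint passes its speed limit or range.

### The arm

A 7-joint arm with a two-finger parallel gripper is mounted at the origin on the work surface. World frame = base frame: x ahead of the robot, y to its left, z up, the work surface at z = 0. Lengths are in m, angles in rad, forces in N, time in s.
With the tool pointing down it reaches from about 0.35 to 0.9 m from the base axis. Payload 8.1 kg.
Tool frame: the origin (TCP) lies at the very end of the fingers, on their centre line; the grasp point (between the pads) lies 19 mm behind it; z points along the fingers, y is the line along which they close (so a half turn about z gives the same grasp; the last joint's range is limited). The gripper opens to 85 mm and grips with 20 to 120 N. Pads are 22 mm wide; open, the fingers measure 114 mm over their backs; the gripper's body (76 mm by 85 mm) begins 54 mm behind the grasp point. The pads swing forward as they close: fully open they stand 13 mm farther back than shut.
Start: joints at [1.194, 0.434, 0.025, 1.573, -0.012, 1.134, -0.075], TCP at [0.169, -0.602, 0.231] pointing down, gripper open.
Joint ranges: [-2.62, 2.62], [-0.44, 2.09], [-1.27, 1.32], [0.08, 2.57], [-1.32, 4.46], [0.12, 2], [-2.74, 2.74]. Speed limits (rad/s): [2.22, 2.22, 3.01, 3.01, 3.14, 3.14, 3.14].

### API

Orientations are given as a unit quaternion [x, y, z, w].
In Python, from workcell import r gives the robot as it stands.
- The arm moves only by the tool move_arm, never from a script. Its argument "moves" is a list of rows, each a list of 2 entries, a list of its own where there are three numbers: the shift along the world's x, y, z as a fraction of full scale, then the turn, a rotation vector about the world's x, y, z as a fraction of full scale. A call has 1 to 5 rows; each row is the pose to reach, as a shift and turn from the pose commanded when the call began; what a row does not reach only later rows make up. Full scale, the value 1, is 8 cm for a shift and 1.5 rad for a turn. A row lasts 1/10 s, in which the tool goes at most 50 mm and 8.59 degrees, less where a joint would pass 70% of its speed; a pose out of reach is approached as far as the arm can. A call with a number of a shift or a turn outside -1 to 1 is refused whole. A call with a gripper value outside its range is refused whole. "grip" is the closure, from -1 (fully open) to 1 (shut), set as the call begins (left out, the last holds). The fingers move at their own pace and stop on an object; "newtons" is the grip in N (left out, the last holds). Time passes only in rows, so rows that repeat a pose let the fingers close. It gives the time, the measured TCP pose, the force, the opening and the grip force at its end, in the units of the state.
- r.state(): the state, without advancing time (a new reading comes with each control period).
- r.camera(name): name is "side" or "top" or "wrist"; returns a dict with "image" (480x640x3 uint8, red, green, blue), "depth" (480x640 float32, m along the optical axis (not along the pixel's ray), 0 where there is no reading), "intrinsics" (3x3 intrinsics, pixels), "rvec" (rotation vector, rad) and "tvec" (3), from world to camera coordinates, as OpenCV has them; the wrist camera has in their place "hand_eye" (4x4, takes a point from camera to tool coordinates, whose origin is the TCP and whose axes are the flange's). Camera axes: x right, y down, z forward; pixel columns grow to the right and rows downward; lengths in m; the calibration is good to about 2 mm. A picture is of the moment at which its call begins: read the wrist's pose just before it.
- r.job_done(): hands the job in; it is judged then, once.
The state is a dict: "clock": time; "joint_pos": joint angles; "qvel": joint speeds; "effort": joint torques, N m; "tcp_pos": TCP position; "tool_rot": TCP orientation; "wrist_force": force on the tool from outside, world axes, zero at the start; "torque": the same for the moment, N m; "finger_gap": opening from 0.0 (shut) to 1.0 (fully open); "gripper_force": force on a finger pad.
Only numpy, scipy, OpenCV 4.12 (cv2) and the standard library are available. Lean on these libraries where they do the work, as an engineer would, in place of code of your own. Each camera call takes 0.05 s, during which the arm holds its last target. There are 200 camera calls.

## Working session

There is one attempt and no reset: what is moved stays moved. The work goes in short steps, Python scripts to look and compute and a tool call to move; the robot and the scene stay as the last step left them, time stands still between calls to the robot, and variables do not carry over. Pictures are saved under pics/ and viewed, at most 14 in all, crops included, and the job is handed in when it is done.

Besides the shell and the picture viewer there is one more tool, called after ">>>" as name(argument=value, ...) on one line, values as JSON. move_arm: Moves the arm, as the interface text tells. Its arguments: {"type":"object","properties":{"moves":{"type":"array","items":{"type":"array"}},"grip":{"type":"number"},"newtons":{"type":"number"}},"required":["moves"]}

```bash
ls; mkdir -p pics
cat > h.py <<'E'
import numpy as np, cv2
from workcell import r
def grab(n):
    s=r.state(); c=r.camera(n); K=np.array(c["intrinsics"])
    if n=="wrist":
        from scipy.spatial.transform import Rotation as R
        T=np.eye(4);T[:3,:3]=R.from_quat(s["tool_rot"]).as_matrix();T[:3,3]=s["tcp_pos"]
        W=T@np.array(c["hand_eye"])
    else:
        Rm=cv2.Rodrigues(np.array(c["rvec"],float))[0]; W=np.eye(4);W[:3,:3]=Rm.T;W[:3,3]=-Rm.T@np.array(c["tvec"],float).ravel()
    return c["image"],c["depth"],K,W
def ray(K,W,uv,z):
    uv=np.atleast_2d(np.array(uv,float)); d=np.c_[(uv[:,0]-K[0,2])/K[0,0],(uv[:,1]-K[1,2])/K[1,1],np.ones(len(uv))]@W[:3,:3].T
    o=W[:3,3]; return o+d*((z-o[2])/d[:,2])[:,None]
def cloud(D,K,W):
    v,u=np.mgrid[:D.shape[0],:D.shape[1]]
    P=np.stack([(u-K[0,2])/K[0,0]*D,(v-K[1,2])/K[1,1]*D,D],-1)@W[:3,:3].T+W[:3,3]
    P[D==0]=np.nan; return P
def save(n,im): cv2.imwrite("pics/"+n,im[...,::-1])
E
python3 - <<'E'
from h import *
for n in ["top","side"]:
    im,D,K,W=grab(n); save(n+"0.png",im); print(n,K[0,0],W[:3,3],W[:3,2]); np.savez(n+"0.npz",im=im,D=D,K=K,W=W)
print(r.state())
E
```

```text
pics
top 479.96175125789665 [ 0.47554585 -0.01724309  1.03959018] [ 0.09276941  0.02776556 -0.99530041]
side 485.7449824351321 [0.48627845 1.07436932 0.67788863] [ 0.07247263 -0.87314084 -0.48205061]
{'clock': 0.1, 'joint_pos': array([ 1.19441435,  0.4352068 ,  0.02494355,  1.57399104, -0.01160249,
        1.13402793, -0.07511892]), 'qvel': array([ 6.35605802e-04, -1.05881384e-03,  5.95431904e-04, -2.66150420e-03,
        5.01759776e-05,  1.63225123e-04, -9.20395586e-04]), 'effort': array([ 3.92619346e-03, -6.71749878e+01,  1.02865968e+00, -3.16899955e+01,
        1.59342983e-02,  7.18679046e-03, -5.64009622e-05]), 'tcp_pos': array([ 0.16882656, -0.60128935,  0.2305767 ]), 'tool_rot': array([ 9.90649005e-01,  1.36433116e-01, -1.61120301e-04, -7.26498407e-04]), 'wrist_force': array([-0.28561331,  0.07080149,  1.35342381]), 'torque': array([ 0.04792353,  0.03021988, -0.04629799]), 'gripper_force': 0.0, 'finger_gap': 0.9998727328564444}
```

View pics/top0.png

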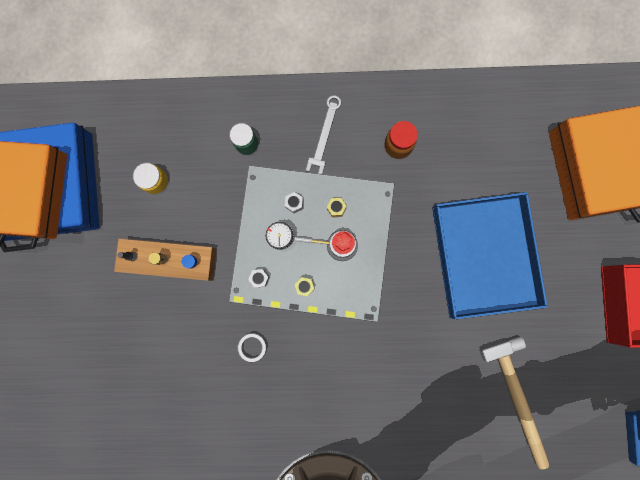

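View pics/side0.png

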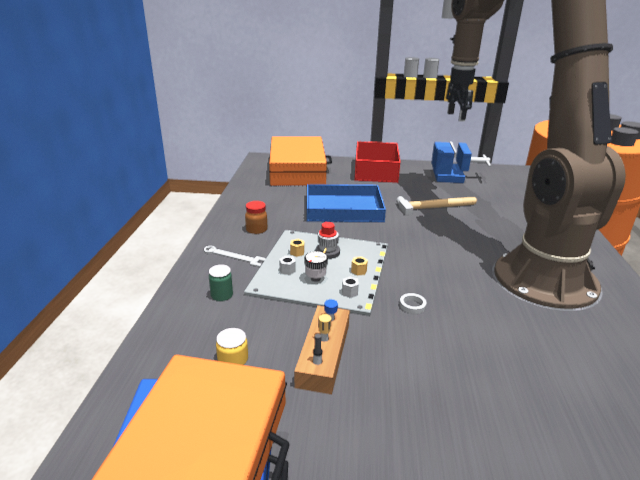

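The top view shows four nuts at (294,202), (337,207), (259,278) and (305,287). The cap is at (343,243), the gauge at (279,236), the tray at (490,256), and the gold cutter at (155,258) in the middle rack hole. The side view agrees.

Run:
```python
from h import *
d=np.load("top0.npz"); im,D,K,W=[d[k] for k in("im","D","K","W")]
P=cloud(D,K,W)
hsv=cv2.cvtColor(im,cv2.COLOR_RGB2HSV)
Z=P[...,2]
print("table z",np.nanmedian(Z[340:400,100:200]),"plate",np.nanmedian(Z[255:265,270:300]))
def box(u,v,h): return np.s_[v-h:v+h+1,u-h:u+h+1]
for n,u,v,z in [("nA",294,202,.044),("nB",337,207,.044),("nC",259,278,.044),("nD",305,287,.044),("cap",343,243,.096),("gauge",279,236,.076),("reamer",126,255,.102),("bit",155,258,.092),("drift",189,261,.08)]:
    q=P[box(u,v,14)].reshape(-1,3); m=abs(q[:,2]-z)<.008
    uu=np.mgrid[-14:15,-14:15]; 
    pts=np.argwhere(m.reshape(29,29)).astype(np.float32)[:,::-1]+[u-14,v-14]
    if len(pts)<4: print(n,"few",len(pts));continue
    pts=pts.astype(np.float32); c,rr=cv2.minEnclosingCircle(pts); R=cv2.minAreaRect(pts)
    print(n,len(pts),"zmed",np.median(q[m,2]).round(4),"circ",np.round(c,1),round(rr,1),ray(K,W,[c],z)[0].round(4),"mean",q[m].mean(0).round(4))
# tray, fixture
for n,lo,hi,roi in [("tray",(100,120,60),(125,255,255),(425,180,560,330))]:
    m=cv2.inRange(hsv,lo,hi); k=np.zeros_like(m);a,b,c,e=roi;k[b:e,a:c]=m[b:e,a:c]
    R=cv2.minAreaRect(np.argwhere(k)[:,::-1].astype(np.float32)); print(n,R,ray(K,W,[R[0]],.045),ray(K,W,cv2.boxPoints(R),.045).round(3))
m=(abs(Z-.012)<.006)&(hsv[...,1]<60)&(hsv[...,2]>90);m=m.astype(np.uint8);m[:,:225]=0;m[:,400:]=0;m[:160]=0;m[330:]=0
m=cv2.morphologyEx(m,cv2.MORPH_OPEN,np.ones((3,3)))
R=cv2.minAreaRect(np.argwhere(m)[:,::-1].astype(np.float32)); print("fix",R,ray(K,W,[R[0]],.012),ray(K,W,cv2.boxPoints(R),.012).round(3))
crop=cv2.resize(im[160:325,225:400],None,fx=3.4,fy=3.4,interpolation=cv2.INTER_CUBIC); save("crop0.png",crop)
```

```text
table z -0.0002567968047662017 plate 0.011387260322734183
nA 263 zmed 0.044 circ [293.5 201.5] 9.6 [0.6495 0.057  0.044 ] mean [0.6496 0.0574 0.0438]
nB 266 zmed 0.0441 circ [336.1 206.4] 9.9 [ 0.6368 -0.0323  0.044 ] mean [ 0.6368 -0.0326  0.044 ]
nC 267 zmed 0.0438 circ [258.2 278.1] 9.9 [0.4906 0.1331 0.044 ] mean [0.4909 0.1331 0.0437]
nD 262 zmed 0.0438 circ [303.8 286.3] 9.7 [0.4717 0.0386 0.044 ] mean [0.4715 0.038  0.0438]
cap 205 zmed 0.0957 circ [343.2 241.5] 8.6 [ 0.5581 -0.0437  0.096 ] mean [ 0.5581 -0.0436  0.0956]
gauge 598 zmed 0.0752 circ [279.  235.1] 14.0 [0.5759 0.0851 0.076 ] mean [0.576  0.0853 0.0752]
reamer 36 zmed 0.1004 circ [121.  254.5] 3.4 [0.5422 0.3967 0.102 ] mean [0.5426 0.3978 0.1002]
bit 126 zmed 0.0909 circ [154.5 257.8] 6.6 [0.5347 0.3332 0.092 ] mean [0.5348 0.3334 0.0909]
drift 153 zmed 0.0797 circ [188.3 261.3] 7.1 [0.5269 0.2688 0.08  ] mean [0.5273 0.2691 0.0795]
tray ((489.3729553222656, 255.6431884765625), (118.92807006835938, 98.37100982666016), 81.14203643798828) [[ 0.52625282 -0.34404868  0.045     ]] [[ 0.636 -0.231  0.045]
 [ 0.662 -0.432  0.045]
 [ 0.42  -0.454  0.045]
 [ 0.393 -0.257  0.045]]
fix ((313.21844482421875, 236.08355712890625), (150.06837463378906, 152.07713317871094), 7.696052074432373) [[0.57869252 0.01809346 0.012     ]] [[ 0.443  0.202  0.012]
 [ 0.771  0.155  0.012]
 [ 0.717 -0.168  0.012]
 [ 0.394 -0.114  0.012]]
```

View pics/crop0.png

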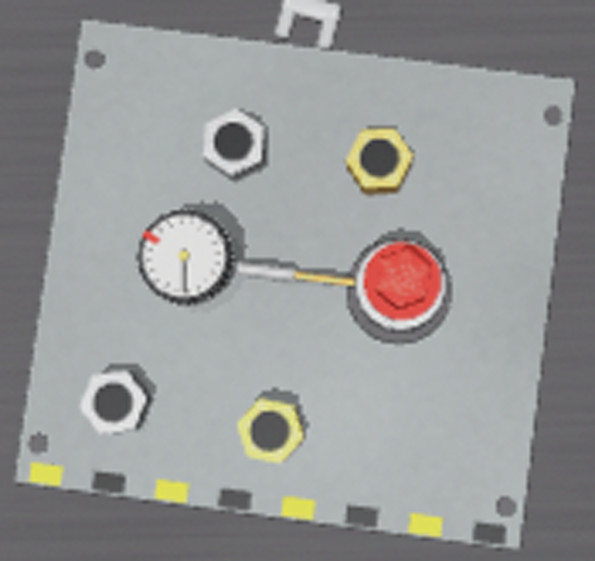

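The crop shows the red mark at about 10 o'clock and the needle at 6 o'clock, so the bezel must turn roughly 120° counterclockwise. Next I measure the hex orientations, then move.

```bash
cat >> h.py <<'E'
def hexes(im,D,K,W,z,guess,rad=.03,tol=.008):
    """find things whose top is at height z near guess: centre and yaw of a flat normal (deg mod 60)"""
    P=cloud(D,K,W); m=(abs(P[...,2]-z)<tol)&(np.hypot(P[...,0]-guess[0],P[...,1]-guess[1])<rad)
    cs,_=cv2.findContours(m.astype(np.uint8),cv2.RETR_EXTERNAL,cv2.CHAIN_APPROX_NONE)
    if not cs: return None
    c=max(cs,key=cv2.contourArea); k=np.zeros(m.shape,np.uint8); cv2.drawContours(k,[cv2.convexHull(c)],-1,1,-1)
    q=ray(K,W,np.argwhere(k)[:,::-1],z)[:,:2]; 
    (cc,_)=cv2.minEnclosingCircle(q.astype(np.float32)); ce=q.mean(0); w=(q-ce)@[1,1j]; s=(w**6).sum()
    return ce.round(4), round((np.degrees(np.angle(s))/6+30)%60,1), round(abs(s)/(abs(w)**6).sum(),3), len(q)
NUTS=dict(A=(.6495,.057),B=(.6368,-.0323),C=(.4907,.133),D=(.4716,.0383))
E
python3 - <<'E'
from h import *
d=np.load("top0.npz"); im,D,K,W=[d[k] for k in("im","D","K","W")]
for n,g in NUTS.items(): print(n,hexes(im,D,K,W,.044,g))
print("cap",hexes(im,D,K,W,.096,(.558,-.0437)))
E
```

```text
A (array([0.6494, 0.0571]), np.float64(25.9), np.float64(0.184), 277)
B (array([ 0.6368, -0.0324]), np.float64(0.3), np.float64(0.217), 278)
C (array([0.4909, 0.1332]), np.float64(5.3), np.float64(0.157), 285)
D (array([0.4716, 0.0381]), np.float64(49.2), np.float64(0.166), 278)
cap (array([ 0.5582, -0.0439]), np.float64(21.9), np.float64(0.198), 216)
```

>>> move_arm(moves=[[[0.6,0.6,0],[0,0,0.1]],[[0.9,0.9,0],[0,0,0.2]],[[0.9,0.9,0],[0,0,0.2]]], grip=-0.5)

```text
clock: 0.4
tcp_pos: [0.2474, -0.5243, 0.2312]
tool_rot: [0.957, 0.29, 0.002, -0.001]
wrist_force: [-0.1, -0.2, 0.1]
finger_gap: 0.748
gripper_force: 0.0
```

>>> move_arm(moves=[[[0.32,0.5,0],[0,0,0.05]],[[0.64,1.0,0],[0,0,0.1]]])

```text
clock: 0.6
tcp_pos: [0.292, -0.4491, 0.2309]
tool_rot: [0.935, 0.354, -0.0, -0.0]
wrist_force: [1.7, -0.2, 0.5]
finger_gap: 0.751
gripper_force: 0.0
```

>>> move_arm(moves=[[[0.32,0.5,0],[0,0,0.05]],[[0.64,1.0,0],[0,0,0.12]]])

```text
clock: 0.8
tcp_pos: [0.3439, -0.3681, 0.2312]
tool_rot: [0.899, 0.438, -0.0, -0.0]
wrist_force: [1.5, -0.5, 0.9]
finger_gap: 0.75
gripper_force: 0.0
```

>>> move_arm(moves=[[[0.32,0.5,0],[0,0,0]],[[0.64,1.0,0],[0,0,0]]])

```text
clock: 1.0
tcp_pos: [0.395, -0.2881, 0.2313]
tool_rot: [0.9, 0.436, -0.0, -0.0]
wrist_force: [0.6, -0.6, -0.5]
finger_gap: 0.757
gripper_force: 0.0
```

>>> move_arm(moves=[[[0.32,0.5,0],[0,0,0]],[[0.64,1.0,0],[0,0,0]]])

```text
clock: 1.2
tcp_pos: [0.4463, -0.2081, 0.2313]
tool_rot: [0.9, 0.436, -0.0, 0.0]
wrist_force: [0.7, -0.0, -0.1]
finger_gap: 0.754
gripper_force: 0.0
```

>>> move_arm(moves=[[[0.32,0.5,0],[0,0,0]],[[0.64,1.0,0],[0,0,0]]])

```text
clock: 1.4
tcp_pos: [0.4975, -0.1282, 0.2312]
tool_rot: [0.9, 0.436, -0.0, 0.0]
wrist_force: [1.2, -0.8, 0.4]
finger_gap: 0.75
gripper_force: 0.0
```

>>> move_arm(moves=[[[0.32,0.5,0],[0,0,0]],[[0.64,1.0,0],[0,0,0]],[[0.64,1.0,0],[0,0,0]],[[0.64,1.0,0],[0,0,0]]])

```text
clock: 1.8
tcp_pos: [0.5482, -0.0486, 0.2308]
tool_rot: [0.899, 0.438, -0.0, -0.0]
wrist_force: [-0.4, -0.8, -1.0]
finger_gap: 0.754
gripper_force: 0.0
```

Run:
```python
from h import *
im,D,K,W=grab("wrist"); save("w1.png",im); print(K[0,0],W.round(3)); P=cloud(D,K,W)
print("cap",hexes(im,D,K,W,.096,(.558,-.0437),tol=.006))
for n,g in NUTS.items(): print(n,hexes(im,D,K,W,.044,g))
d=P[...,2]; print(np.nanmedian(d[(abs(d-.012)<.006)]))
s=r.state(); print(s["joint_pos"].round(3),s["tcp_pos"])
```

```text
350.42337288140914 [[ 0.788 -0.593 -0.168  0.591]
 [-0.616 -0.758 -0.214  0.004]
 [-0.     0.272 -0.962  0.373]
 [ 0.     0.     0.     1.   ]]
cap (array([ 0.5583, -0.0436]), np.float64(20.2), np.float64(0.209), 1226)
A (array([0.6491, 0.0568]), np.float64(24.6), np.float64(0.208), 1852)
B (array([ 0.6367, -0.0324]), np.float64(1.5), np.float64(0.218), 1510)
C (array([0.4918, 0.132 ]), np.float64(6.1), np.float64(0.192), 1790)
D (array([0.4727, 0.0376]), np.float64(46.6), np.float64(0.2), 1411)
0.011190897284453716
[ 0.298  0.349 -0.401  1.731  0.151  1.093 -0.819] [ 0.54769124 -0.05027106  0.2307882 ]
```

View pics/w1.png

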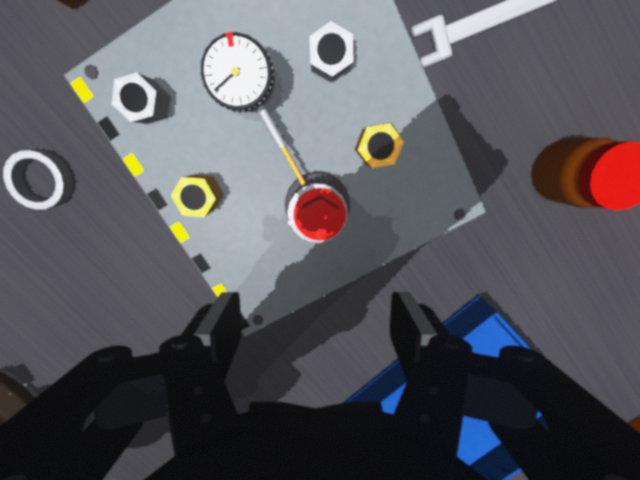

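The wrist view shows the cap at (318,213), and the four nuts and gauge agree with the top view. Now I grasp the cap.

>>> move_arm(moves=[[[0.13,0.08,-0.5],[0,0,0]],[[0.13,0.08,-1.0],[0,0,0]],[[0.13,0.08,-1.0],[0,0,0]]])

```text
clock: 2.15
tcp_pos: [0.5545, -0.0457, 0.1468]
tool_rot: [0.9, 0.435, -0.004, -0.002]
wrist_force: [-0.6, 0.1, -0.9]
finger_gap: 0.749
gripper_force: 0.0
```

>>> move_arm(moves=[[[0,0,-0.5],[0,0,0]],[[0,0,-0.94],[0,0,0]],[[0,0,-0.94],[0,0,0]],[[0,0,-0.94],[0,0,0]]])

```text
clock: 2.55
tcp_pos: [0.5589, -0.0444, 0.0777]
tool_rot: [0.9, 0.436, -0.0, 0.0]
wrist_force: [0.8, -0.0, 0.2]
finger_gap: 0.749
gripper_force: 0.0
```

>>> move_arm(moves=[[[0,0,0],[0,0,0]],[[0,0,0],[0,0,0]],[[0,0,0],[0,0,0]],[[0,0,0],[0,0,0]],[[0,0,0],[0,0,0]]], grip=1, newtons=40)

```text
clock: 3.05
tcp_pos: [0.5597, -0.0435, 0.0782]
tool_rot: [0.9, 0.437, 0.001, 0.001]
wrist_force: [-1.9, -0.3, 10.0]
finger_gap: 0.343
gripper_force: 38.9
```

>>> move_arm(moves=[[[0,0,0],[0,0,0]],[[0,0,0],[0,0,0]],[[0,0,0.4],[0,0,0]],[[0,0,0.9],[0,0,0]],[[0,0,0.9],[0,0,0]]])

```text
clock: 3.55
tcp_pos: [0.562, -0.0429, 0.154]
tool_rot: [0.9, 0.437, 0.004, 0.002]
wrist_force: [1.6, -0.0, -0.6]
finger_gap: 0.341
gripper_force: 40.2
```

>>> move_arm(moves=[[[0.04,-0.5,0],[0,0,0]],[[0.08,-1.0,0],[0,0,0]]])

```text
clock: 3.75
tcp_pos: [0.5656, -0.1231, 0.1493]
tool_rot: [0.899, 0.438, 0.001, 0.001]
wrist_force: [1.6, -0.6, -1.3]
finger_gap: 0.34
gripper_force: 40.2
```

>>> move_arm(moves=[[[0.04,-0.5,0],[0,0,0]],[[0.08,-1.0,0],[0,0,0]]])

```text
clock: 3.95
tcp_pos: [0.5714, -0.2049, 0.1487]
tool_rot: [0.9, 0.437, 0.0, 0.0]
wrist_force: [-0.1, -0.2, -0.7]
finger_gap: 0.34
gripper_force: 40.2
```

>>> move_arm(moves=[[[0.04,-0.5,0],[0,0,0]],[[0.08,-1.0,0],[0,0,0]]])

```text
clock: 4.15
tcp_pos: [0.5777, -0.2851, 0.1487]
tool_rot: [0.9, 0.437, 0.0, 0.0]
wrist_force: [0.5, -0.4, -1.3]
finger_gap: 0.34
gripper_force: 40.2
```

>>> move_arm(moves=[[[0.04,-0.5,0],[0,0,0]],[[0.08,-1.0,0],[0,0,0]],[[0.08,-1.0,0],[0,0,0]]])

```text
clock: 4.45
tcp_pos: [0.5821, -0.3715, 0.1478]
tool_rot: [0.901, 0.433, -0.001, 0.002]
wrist_force: [-0.6, 0.3, -0.9]
finger_gap: 0.341
gripper_force: 40.2
```

>>> move_arm(moves=[[[0.08,-0.16,-0.3],[0,0,0]],[[0.08,-0.16,-0.7],[0,0,0]],[[0.08,-0.16,-0.9],[0,0,0]],[[0.08,-0.16,-0.9],[0,0,0]]])

```text
clock: 4.85
tcp_pos: [0.5888, -0.3749, 0.0736]
tool_rot: [0.9, 0.437, -0.001, -0.002]
wrist_force: [0.0, -0.1, -0.5]
finger_gap: 0.34
gripper_force: 40.2
```

>>> move_arm(moves=[[[0.05,-0.02,-0.4],[0,0,0]],[[0.05,-0.02,-0.6],[0,0,0]],[[0.05,-0.02,-0.7],[0,0,0]],[[0.05,-0.02,-0.7],[0,0,0]],[[0.05,-0.02,-0.7],[0,0,0]]])

```text
clock: 5.35
tcp_pos: [0.5951, -0.3779, 0.0212]
tool_rot: [0.9, 0.437, 0.0, 0.0]
wrist_force: [-0.1, 1.0, -0.3]
finger_gap: 0.339
gripper_force: 40.2
```

>>> move_arm(moves=[[[0,0,0],[0,0,0]],[[0,0,0],[0,0,0]],[[0,0,0.3],[0,0,0]],[[0,0,0.8],[0,0,0]],[[0,0,0.9],[0,0,0]]], grip=-0.1)

```text
clock: 5.85
tcp_pos: [0.5973, -0.3789, 0.0976]
tool_rot: [0.9, 0.437, 0.002, 0.003]
wrist_force: [0.9, 0.1, 1.0]
finger_gap: 0.549
gripper_force: 0.0
```

Run:
```python
from h import *
im,D,K,W=grab("top")
for n,g in NUTS.items(): print(n,hexes(im,D,K,W,.044,g))
s=r.state(); print(s["joint_pos"].round(3),s["tcp_pos"])
```

```text
A (array([0.6494, 0.0571]), np.float64(26.2), np.float64(0.192), 277)
B (array([ 0.6369, -0.0323]), np.float64(0.1), np.float64(0.191), 276)
C (array([0.4908, 0.1331]), np.float64(6.6), np.float64(0.17), 288)
D (array([0.4716, 0.0382]), np.float64(49.3), np.float64(0.178), 277)
[ 0.671  0.702 -0.302  1.476  0.232  0.991 -0.357] [ 0.59705505 -0.37887791  0.09720207]
```

>>> move_arm(moves=[[[0.05,0.5,0],[0,0,0.09]],[[0.1,1.0,0],[0,0,0.18]]], grip=-0.3)

```text
clock: 6.1
tcp_pos: [0.6019, -0.2984, 0.0918]
tool_rot: [0.832, 0.555, -0.0, 0.0]
wrist_force: [1.1, 1.4, 0.0]
finger_gap: 0.647
gripper_force: 0.0
```

>>> move_arm(moves=[[[0.05,0.5,0],[0,0,0.09]],[[0.1,1.0,0],[0,0,0.18]]])

```text
clock: 6.3
tcp_pos: [0.6102, -0.2162, 0.0917]
tool_rot: [0.749, 0.663, -0.0, -0.0]
wrist_force: [0.8, -0.6, 0.3]
finger_gap: 0.649
gripper_force: 0.0
```

>>> move_arm(moves=[[[0.05,0.5,0],[0,0,0.09]],[[0.1,1.0,0],[0,0,0.09]]])

```text
clock: 6.5
tcp_pos: [0.6181, -0.1364, 0.0916]
tool_rot: [0.703, 0.711, -0.0, -0.0]
wrist_force: [1.0, 0.1, -0.3]
finger_gap: 0.653
gripper_force: 0.0
```

>>> move_arm(moves=[[[0.05,0.5,0],[0,0,0]],[[0.1,1.0,0],[0,0,0]]])

```text
clock: 6.7
tcp_pos: [0.6262, -0.0563, 0.0917]
tool_rot: [0.704, 0.71, -0.0, -0.0]
wrist_force: [0.1, -0.2, -0.1]
finger_gap: 0.65
gripper_force: 0.0
```

>>> move_arm(moves=[[[0.1,0.33,0],[0,0,0]],[[0.1,0.33,0],[0,0,0]],[[0.1,0.33,0],[0,0,0]],[[0.1,0.33,0],[0,0,0]]])

```text
clock: 7.1
tcp_pos: [0.6342, -0.0331, 0.0916]
tool_rot: [0.705, 0.709, -0.001, 0.0]
wrist_force: [-0.1, -1.3, 0.5]
finger_gap: 0.653
gripper_force: 0.0
```

>>> move_arm(moves=[[[0.02,0.01,-0.5],[0,0,0]],[[0.02,0.01,-0.8],[0,0,0]],[[0.02,0.01,-0.92],[0,0,0]],[[0.02,0.01,-0.92],[0,0,0]],[[0.02,0.01,-0.92],[0,0,0]]])

```text
clock: 7.6
tcp_pos: [0.6377, -0.0318, 0.0206]
tool_rot: [0.705, 0.709, 0.001, 0.001]
wrist_force: [1.8, 0.0, 9.3]
finger_gap: 0.654
gripper_force: 0.9
```

>>> move_arm(moves=[[[0,0,0],[0,0,0]],[[0,0,0],[0,0,0]],[[0,0,0],[0,0,0]],[[0,0,0],[0,0,0]],[[0,0,0],[0,0,0]]], grip=1, newtons=60)

```text
clock: 8.1
tcp_pos: [0.6371, -0.0321, 0.0198]
tool_rot: [0.705, 0.709, 0.0, 0.001]
wrist_force: [0.8, -1.6, 10.4]
finger_gap: 0.406
gripper_force: 60.4
```

>>> move_arm(moves=[[[0,0,0.3],[0,0,0]],[[0,0,0.8],[0,0,0]],[[0,0,1],[0,0,0]],[[0,0,1],[0,0,0]]])

```text
clock: 8.5
tcp_pos: [0.6376, -0.0313, 0.1009]
tool_rot: [0.705, 0.709, 0.001, 0.002]
wrist_force: [0.2, 0.4, -0.8]
finger_gap: 0.411
gripper_force: 60.4
```

>>> move_arm(moves=[[[-0.14,-0.5,0],[0,0,0]],[[-0.28,-1.0,0],[0,0,0]]])

```text
clock: 8.7
tcp_pos: [0.6126, -0.1105, 0.0969]
tool_rot: [0.703, 0.711, -0.0, -0.001]
wrist_force: [-0.3, -1.8, -1.9]
finger_gap: 0.408
gripper_force: 60.4
```

>>> move_arm(moves=[[[-0.14,-0.5,0],[0,0,0]],[[-0.28,-1.0,0],[0,0,0]]])

```text
clock: 8.9
tcp_pos: [0.5894, -0.1925, 0.0965]
tool_rot: [0.704, 0.71, -0.001, -0.001]
wrist_force: [0.4, -0.9, -1.6]
finger_gap: 0.409
gripper_force: 60.4
```

>>> move_arm(moves=[[[-0.14,-0.5,0],[0,0,0]],[[-0.28,-1.0,0],[0,0,0]]])

```text
clock: 9.1
tcp_pos: [0.5668, -0.2724, 0.0965]
tool_rot: [0.705, 0.71, -0.001, -0.001]
wrist_force: [1.9, 0.5, -1.3]
finger_gap: 0.407
gripper_force: 60.4
```

>>> move_arm(moves=[[[-0.14,-0.5,0],[0,0,0]],[[-0.28,-1.0,0],[0,0,0]]])

```text
clock: 9.3
tcp_pos: [0.5444, -0.3523, 0.0964]
tool_rot: [0.705, 0.71, -0.001, -0.001]
wrist_force: [0.8, -1.5, -2.5]
finger_gap: 0.407
gripper_force: 60.4
```

>>> move_arm(moves=[[[-0.28,-0.4,0],[0,0,0]],[[-0.28,-0.4,0],[0,0,0]],[[-0.28,-0.4,-0.5],[0,0,0]],[[-0.28,-0.4,-0.6],[0,0,0]],[[-0.28,-0.4,-0.6],[0,0,0]]])

```text
clock: 9.8
tcp_pos: [0.522, -0.3813, 0.0477]
tool_rot: [0.704, 0.71, -0.001, -0.003]
wrist_force: [0.5, 0.4, -1.1]
finger_gap: 0.41
gripper_force: 60.2
```

>>> move_arm(moves=[[[0.0,0,-0.2],[0,0,0]],[[0.0,0,-0.36],[0,0,0]],[[0.0,0,-0.36],[0,0,0]],[[0.0,0,-0.36],[0,0,0]]])

```text
clock: 10.2
tcp_pos: [0.5241, -0.3824, 0.0216]
tool_rot: [0.704, 0.71, -0.0, -0.0]
wrist_force: [0.4, 0.4, -2.0]
finger_gap: 0.407
gripper_force: 60.3
```

>>> move_arm(moves=[[[0,0,0],[0,0,0]],[[0,0,0],[0,0,0]],[[0,0,0.3],[0,0,0]],[[0,0,0.8],[0,0,0]],[[0,0,1.0],[0,0,0]]], grip=-0.1)

```text
clock: 10.7
tcp_pos: [0.5261, -0.3832, 0.1059]
tool_rot: [0.704, 0.71, 0.001, 0.003]
wrist_force: [0.7, 0.2, 1.0]
finger_gap: 0.554
gripper_force: 0.0
```

Run:
```python
from h import *
im,D,K,W=grab("top")
for n,g in NUTS.items(): print(n,hexes(im,D,K,W,.044,g))
s=r.state(); print(s["joint_pos"].round(3),s["tcp_pos"])
```

```text
A (array([0.6495, 0.0571]), np.float64(27.9), np.float64(0.185), 276)
B None
C (array([0.4909, 0.1334]), np.float64(5.5), np.float64(0.128), 282)
D (array([0.4716, 0.0381]), np.float64(49.2), np.float64(0.166), 278)
[ 0.861  0.642 -0.488  1.614  0.349  0.966  0.266] [ 0.52683584 -0.38370818  0.10750625]
```

>>> move_arm(moves=[[[0.14,0.5,0],[0,0,0.05]],[[0.28,1.0,0],[0,0,0.1]]], grip=-0.3)

```text
clock: 10.95
tcp_pos: [0.5465, -0.3033, 0.1023]
tool_rot: [0.649, 0.76, -0.0, 0.001]
wrist_force: [1.0, 0.6, -0.6]
finger_gap: 0.65
gripper_force: 0.0
```

>>> move_arm(moves=[[[0.14,0.5,0],[0,0,0.05]],[[0.28,1.0,0],[0,0,0.1]]])

```text
clock: 11.15
tcp_pos: [0.5693, -0.2212, 0.102]
tool_rot: [0.589, 0.808, 0.0, 0.0]
wrist_force: [1.4, -1.0, -0.1]
finger_gap: 0.65
gripper_force: 0.0
```

>>> move_arm(moves=[[[0.14,0.5,0],[0,0,0.05]],[[0.28,1.0,0],[0,0,0.09]]])

```text
clock: 11.35
tcp_pos: [0.5917, -0.1411, 0.102]
tool_rot: [0.533, 0.846, 0.0, 0.0]
wrist_force: [1.3, -1.5, 1.1]
finger_gap: 0.651
gripper_force: 0.0
```

>>> move_arm(moves=[[[0.14,0.5,0],[0,0,0]],[[0.28,1.0,0],[0,0,0]]])

```text
clock: 11.55
tcp_pos: [0.6141, -0.0611, 0.1019]
tool_rot: [0.535, 0.845, 0.0, 0.0]
wrist_force: [0.7, 0.4, 0.2]
finger_gap: 0.649
gripper_force: 0.0
```

>>> move_arm(moves=[[[0.14,0.5,0],[0,0,0]],[[0.28,1.0,0],[0,0,0]]])

```text
clock: 11.75
tcp_pos: [0.6366, 0.0189, 0.1019]
tool_rot: [0.535, 0.845, 0.0, 0.0]
wrist_force: [-0.8, 0.2, -0.3]
finger_gap: 0.649
gripper_force: 0.0
```

>>> move_arm(moves=[[[0.14,0.5,0],[0,0,0]],[[0.14,0.5,0],[0,0,0]],[[0.14,0.5,0],[0,0,0]],[[0.14,0.5,0],[0,0,0]]])

```text
clock: 12.15
tcp_pos: [0.6473, 0.0558, 0.1015]
tool_rot: [0.535, 0.845, -0.001, 0.0]
wrist_force: [-0.2, -0.9, 0.2]
finger_gap: 0.654
gripper_force: 0.0
```

Run:
```python
from h import *
im,D,K,W=grab("wrist")
for n,g in NUTS.items(): print(n,hexes(im,D,K,W,.044,g))
s=r.state(); print(s["joint_pos"].round(3),s["tcp_pos"])
```

```text
A (array([0.6489, 0.0588]), np.float64(24.1), np.float64(0.218), 3189)
B None
C (array([0.4967, 0.1262]), np.float64(37.8), np.float64(0.227), 2941)
D (array([0.4773, 0.0407]), np.float64(42.1), np.float64(0.251), 3663)
[ 0.21   0.675 -0.597  1.61   0.435  0.992 -0.085] [0.64726694 0.05535795 0.10152263]
```

>>> move_arm(moves=[[[0.02,0.02,-0.5],[0,0,0]],[[0.02,0.02,-0.8],[0,0,0]],[[0.02,0.02,-0.98],[0,0,0]],[[0.02,0.02,-0.98],[0,0,0]],[[0.02,0.02,-0.98],[0,0,0]]])

```text
clock: 12.7
tcp_pos: [0.6494, 0.0586, 0.0241]
tool_rot: [0.535, 0.845, 0.0, 0.0]
wrist_force: [0.4, -0.4, -0.4]
finger_gap: 0.652
gripper_force: 0.0
```

>>> move_arm(moves=[[[0,0,0],[0,0,0]],[[0,0,0],[0,0,0]],[[0,0,0],[0,0,0]],[[0,0,0],[0,0,0]],[[0,0,0],[0,0,0]]], grip=1, newtons=60)

```text
clock: 13.2
tcp_pos: [0.6501, 0.0593, 0.0251]
tool_rot: [0.535, 0.845, 0.001, 0.001]
wrist_force: [-1.3, -0.1, 6.8]
finger_gap: 0.407
gripper_force: 61.1
```

>>> move_arm(moves=[[[0,0,0.3],[0,0,0]],[[0,0,0.8],[0,0,0]],[[0,0,1],[0,0,0]],[[0,0,1],[0,0,0]]])

```text
clock: 13.6
tcp_pos: [0.6508, 0.0597, 0.1065]
tool_rot: [0.535, 0.845, 0.002, 0.002]
wrist_force: [1.5, -0.4, -1.5]
finger_gap: 0.411
gripper_force: 60.4
```

>>> move_arm(moves=[[[-0.12,-0.5,0],[0,0,0]],[[-0.25,-1.0,0],[0,0,0]]])

```text
clock: 13.8
tcp_pos: [0.6282, -0.0205, 0.1021]
tool_rot: [0.533, 0.846, -0.0, -0.001]
wrist_force: [0.0, -1.0, -2.1]
finger_gap: 0.406
gripper_force: 60.4
```

>>> move_arm(moves=[[[-0.12,-0.5,0],[0,0,0]],[[-0.25,-1.0,0],[0,0,0]]])

```text
clock: 14.0
tcp_pos: [0.6076, -0.1026, 0.1017]
tool_rot: [0.534, 0.845, -0.001, -0.001]
wrist_force: [0.3, -0.4, -2.2]
finger_gap: 0.404
gripper_force: 60.4
```

>>> move_arm(moves=[[[-0.12,-0.5,0],[0,0,0]],[[-0.25,-1.0,0],[0,0,0]]])

```text
clock: 14.2
tcp_pos: [0.5875, -0.1826, 0.1018]
tool_rot: [0.535, 0.845, -0.0, -0.001]
wrist_force: [0.7, 1.0, -0.9]
finger_gap: 0.406
gripper_force: 60.4
```

>>> move_arm(moves=[[[-0.12,-0.5,0],[0,0,0]],[[-0.25,-1.0,0],[0,0,0]]])

```text
clock: 14.4
tcp_pos: [0.5675, -0.2625, 0.1018]
tool_rot: [0.535, 0.845, -0.0, -0.001]
wrist_force: [0.8, 0.0, -1.1]
finger_gap: 0.405
gripper_force: 60.4
```

>>> move_arm(moves=[[[-0.12,-0.47,0],[0,0,0]],[[-0.12,-0.47,0],[0,0,0]],[[-0.12,-0.47,-0.5],[0,0,0]],[[-0.12,-0.47,-0.6],[0,0,0]],[[-0.12,-0.47,-0.6],[0,0,0]]])

```text
clock: 14.9
tcp_pos: [0.5575, -0.2975, 0.0529]
tool_rot: [0.534, 0.845, -0.0, -0.003]
wrist_force: [0.4, 0.2, -1.1]
finger_gap: 0.403
gripper_force: 60.4
```

>>> move_arm(moves=[[[0.0,0,-0.2],[0,0,0]],[[0.0,0,-0.4],[0,0,0]],[[0.0,0,-0.4],[0,0,0]],[[0.0,0,-0.4],[0,0,0]]])

```text
clock: 15.3
tcp_pos: [0.5592, -0.2983, 0.023]
tool_rot: [0.534, 0.845, -0.0, -0.0]
wrist_force: [-0.9, 0.2, -1.0]
finger_gap: 0.405
gripper_force: 60.4
```

>>> move_arm(moves=[[[0,0,0],[0,0,0]],[[0,0,0],[0,0,0]],[[0,0,0.3],[0,0,0]],[[0,0,0.8],[0,0,0]],[[0,0,1.0],[0,0,0]]], grip=-0.1)

```text
clock: 15.8
tcp_pos: [0.5614, -0.2988, 0.1074]
tool_rot: [0.534, 0.845, 0.001, 0.003]
wrist_force: [0.4, 0.7, 0.1]
finger_gap: 0.551
gripper_force: 0.0
```

>>> move_arm(moves=[[[-0.13,0.5,0],[0,0,-0.08]],[[-0.26,1.0,0],[0,0,-0.16]]], grip=-0.3)

```text
clock: 16.0
tcp_pos: [0.539, -0.2189, 0.1043]
tool_rot: [0.635, 0.773, 0.001, 0.001]
wrist_force: [-0.0, 1.0, -0.1]
finger_gap: 0.652
gripper_force: 0.0
```

>>> move_arm(moves=[[[-0.13,0.5,0],[0,0,-0.08]],[[-0.26,1.0,0],[0,0,-0.16]]])

```text
clock: 16.2
tcp_pos: [0.5175, -0.1372, 0.1039]
tool_rot: [0.722, 0.692, 0.0, 0.001]
wrist_force: [1.1, 0.7, 0.4]
finger_gap: 0.65
gripper_force: 0.0
```

>>> move_arm(moves=[[[-0.13,0.5,0],[0,0,-0.06]],[[-0.26,1.0,0],[0,0,-0.11]]])

```text
clock: 16.4
tcp_pos: [0.4967, -0.057, 0.1039]
tool_rot: [0.776, 0.631, 0.001, 0.001]
wrist_force: [0.9, 0.3, 0.7]
finger_gap: 0.646
gripper_force: 0.0
```

>>> move_arm(moves=[[[-0.13,0.5,0],[0,0,0]],[[-0.26,1.0,0],[0,0,0]]])

```text
clock: 16.6
tcp_pos: [0.476, 0.023, 0.104]
tool_rot: [0.775, 0.632, 0.001, 0.001]
wrist_force: [0.4, 0.1, 0.4]
finger_gap: 0.648
gripper_force: 0.0
```

>>> move_arm(moves=[[[-0.05,0.2,0],[0,0,0]],[[-0.05,0.2,0],[0,0,0]],[[-0.05,0.2,0],[0,0,0]],[[-0.05,0.2,0],[0,0,0]]])

```text
clock: 17.0
tcp_pos: [0.4726, 0.0361, 0.1034]
tool_rot: [0.775, 0.631, -0.0, 0.0]
wrist_force: [-0.0, -0.1, -0.5]
finger_gap: 0.652
gripper_force: 0.0
```

Run:
```python
from h import *
im,D,K,W=grab("wrist")
for n,g in NUTS.items(): print(n,hexes(im,D,K,W,.044,g))
im,D,K,W=grab("side")
for n,g in NUTS.items(): print(n,hexes(im,D,K,W,.044,g))
s=r.state(); print(s["joint_pos"].round(3),s["tcp_pos"],s["tool_rot"])
```

```text
A None
B None
C (array([0.4904, 0.1338]), np.float64(6.7), np.float64(0.23), 4476)
D (array([0.4714, 0.0394]), np.float64(47.6), np.float64(0.216), 3125)
A None
B None
C (array([0.4892, 0.1418]), np.float64(3.2), np.float64(0.168), 182)
D (array([0.4702, 0.0465]), np.float64(46.7), np.float64(0.025), 152)
[ 0.219  0.409 -0.522  2.049  0.294  0.755 -0.687] [0.47250134 0.03614662 0.10329451] [ 7.75531048e-01  6.31309396e-01 -6.46195641e-05  1.89112053e-04]
```

>>> move_arm(moves=[[[-0.02,0.02,-0.5],[0,0,0]],[[-0.02,0.02,-0.8],[0,0,0]],[[-0.02,0.02,-1],[0,0,0]],[[-0.02,0.02,-1],[0,0,0]],[[-0.02,0.02,-1],[0,0,0]]])

```text
clock: 17.6
tcp_pos: [0.4707, 0.0386, 0.0235]
tool_rot: [0.775, 0.632, -0.0, -0.0]
wrist_force: [-0.6, -0.2, 0.9]
finger_gap: 0.654
gripper_force: 0.0
```

>>> move_arm(moves=[[[0,0,0],[0,0,0]],[[0,0,0],[0,0,0]],[[0,0,0],[0,0,0]],[[0,0,0],[0,0,0]],[[0,0,0],[0,0,0]]], grip=1, newtons=60)

```text
clock: 18.1
tcp_pos: [0.4715, 0.0389, 0.0245]
tool_rot: [0.775, 0.632, 0.001, 0.001]
wrist_force: [-0.3, -1.3, 6.2]
finger_gap: 0.409
gripper_force: 60.1
```

>>> move_arm(moves=[[[0,0,0.3],[0,0,0]],[[0,0,0.8],[0,0,0]],[[0,0,1],[0,0,0]],[[0,0,1],[0,0,0]]])

```text
clock: 18.5
tcp_pos: [0.4724, 0.0392, 0.1062]
tool_rot: [0.775, 0.632, 0.002, 0.002]
wrist_force: [-0.4, -0.1, -1.4]
finger_gap: 0.409
gripper_force: 60.6
```

>>> move_arm(moves=[[[0.01,-0.5,0],[0,0,0]],[[0.01,-1.0,0],[0,0,0]]])

```text
clock: 18.7
tcp_pos: [0.4713, -0.041, 0.1032]
tool_rot: [0.774, 0.633, 0.0, 0.0]
wrist_force: [1.3, -1.3, -0.5]
finger_gap: 0.404
gripper_force: 60.6
```

>>> move_arm(moves=[[[0.01,-0.5,0],[0,0,0]],[[0.01,-1.0,0],[0,0,0]]])

```text
clock: 18.9
tcp_pos: [0.4715, -0.1226, 0.1027]
tool_rot: [0.775, 0.632, -0.0, -0.0]
wrist_force: [0.6, 0.5, -0.6]
finger_gap: 0.407
gripper_force: 60.6
```

>>> move_arm(moves=[[[0.01,-0.5,0],[0,0,0]],[[0.01,-1.0,0],[0,0,0]]])

```text
clock: 19.1
tcp_pos: [0.4722, -0.2026, 0.1027]
tool_rot: [0.775, 0.632, -0.0, -0.0]
wrist_force: [0.2, -0.7, -1.4]
finger_gap: 0.408
gripper_force: 60.6
```

>>> move_arm(moves=[[[0.01,-0.5,0],[0,0,0]],[[0.02,-1.0,0],[0,0,0]]])

```text
clock: 19.3
tcp_pos: [0.4737, -0.2826, 0.1025]
tool_rot: [0.775, 0.632, -0.0, -0.0]
wrist_force: [2.1, 0.2, -1.7]
finger_gap: 0.406
gripper_force: 60.6
```

>>> move_arm(moves=[[[0.02,-0.35,0],[0,0,0]],[[0.02,-0.35,0],[0,0,0]],[[0.02,-0.35,-0.5],[0,0,0]],[[0.02,-0.35,-0.6],[0,0,0]],[[0.02,-0.35,-0.6],[0,0,0]]])

```text
clock: 19.8
tcp_pos: [0.4746, -0.3075, 0.0536]
tool_rot: [0.775, 0.633, -0.001, -0.002]
wrist_force: [0.1, 0.0, -0.8]
finger_gap: 0.405
gripper_force: 60.4
```

>>> move_arm(moves=[[[0.0,0,-0.2],[0,0,0]],[[0.0,0,-0.4],[0,0,0]],[[0.0,0,-0.4],[0,0,0]],[[0.0,0,-0.4],[0,0,0]]])

```text
clock: 20.2
tcp_pos: [0.4767, -0.3087, 0.0243]
tool_rot: [0.775, 0.632, 0.0, 0.0]
wrist_force: [-0.3, 0.2, -1.6]
finger_gap: 0.403
gripper_force: 60.6
```

>>> move_arm(moves=[[[0,0,0],[0,0,0]],[[0,0,0],[0,0,0]],[[0,0,0.3],[0,0,0]],[[0,0,0.8],[0,0,0]],[[0,0,1.0],[0,0,0]]], grip=-0.1)

```text
clock: 20.7
tcp_pos: [0.4779, -0.3094, 0.1071]
tool_rot: [0.775, 0.632, 0.001, 0.002]
wrist_force: [1.2, 0.0, 0.3]
finger_gap: 0.551
gripper_force: 0.0
```

>>> move_arm(moves=[[[0.01,0.5,0],[0,0,0.05]],[[0.03,1.0,0],[0,0,0.1]]], grip=-0.3)

```text
clock: 20.9
tcp_pos: [0.4791, -0.2294, 0.1048]
tool_rot: [0.725, 0.688, 0.0, 0.002]
wrist_force: [0.7, 0.7, -0.1]
finger_gap: 0.648
gripper_force: 0.0
```

>>> move_arm(moves=[[[0.01,0.5,0],[0,0,0.05]],[[0.03,1.0,0],[0,0,0.1]]])

```text
clock: 21.1
tcp_pos: [0.4811, -0.1477, 0.1043]
tool_rot: [0.671, 0.742, 0.0, 0.001]
wrist_force: [0.0, 0.4, -0.6]
finger_gap: 0.652
gripper_force: 0.0
```

>>> move_arm(moves=[[[0.01,0.5,0],[0,0,0]],[[0.03,1.0,0],[0,0,0]]])

```text
clock: 21.3
tcp_pos: [0.4836, -0.0676, 0.1042]
tool_rot: [0.672, 0.741, 0.0, 0.001]
wrist_force: [2.1, -1.0, 0.4]
finger_gap: 0.648
gripper_force: 0.0
```

>>> move_arm(moves=[[[0.01,0.5,0],[0,0,0]],[[0.03,1.0,0],[0,0,0]]])

```text
clock: 21.5
tcp_pos: [0.486, 0.0126, 0.1042]
tool_rot: [0.672, 0.741, 0.0, 0.001]
wrist_force: [1.9, 0.5, 0.4]
finger_gap: 0.654
gripper_force: 0.0
```

>>> move_arm(moves=[[[0.01,0.5,0],[0,0,0]],[[0.03,1.0,0],[0,0,0]]])

```text
clock: 21.7
tcp_pos: [0.4884, 0.0927, 0.1042]
tool_rot: [0.672, 0.741, 0.0, 0.001]
wrist_force: [1.2, 0.4, -0.2]
finger_gap: 0.652
gripper_force: 0.0
```

>>> move_arm(moves=[[[0.02,0.53,0],[0,0,0]],[[0.02,0.53,0],[0,0,0]],[[0.02,0.53,0],[0,0,0]],[[0.02,0.53,0],[0,0,0]]])

```text
clock: 22.1
tcp_pos: [0.4899, 0.1323, 0.1035]
tool_rot: [0.672, 0.74, -0.0, 0.0]
wrist_force: [0.1, 0.3, -0.1]
finger_gap: 0.652
gripper_force: 0.0
```

Run:
```python
from h import *
im,D,K,W=grab("wrist")
print("C",hexes(im,D,K,W,.044,NUTS["C"]))
s=r.state(); print(s["joint_pos"].round(3),s["tcp_pos"],s["tool_rot"])
```

```text
C (array([0.4903, 0.1353]), np.float64(7.0), np.float64(0.217), 3137)
[ 0.079  0.471 -0.594  1.967  0.36   0.808 -0.621] [0.48992426 0.13191096 0.10344721] [ 6.72347010e-01  7.40235955e-01 -2.96091252e-04  3.76664839e-04]
```

>>> move_arm(moves=[[[0.01,0.02,-0.5],[0,0,0]],[[0.01,0.02,-0.8],[0,0,0]],[[0.01,0.02,-1],[0,0,0]],[[0.01,0.02,-1],[0,0,0]],[[0.01,0.02,-1],[0,0,0]]])

```text
clock: 22.65
tcp_pos: [0.4907, 0.1342, 0.0236]
tool_rot: [0.672, 0.74, -0.0, 0.0]
wrist_force: [-0.3, -0.4, 0.5]
finger_gap: 0.651
gripper_force: 0.0
```

>>> move_arm(moves=[[[0,0,0],[0,0,0]],[[0,0,0],[0,0,0]],[[0,0,0],[0,0,0]],[[0,0,0],[0,0,0]],[[0,0,0],[0,0,0]]], grip=1, newtons=60)

```text
clock: 23.15
tcp_pos: [0.4914, 0.1349, 0.0247]
tool_rot: [0.672, 0.741, 0.001, 0.001]
wrist_force: [-0.7, -0.4, 5.5]
finger_gap: 0.408
gripper_force: 60.1
```

>>> move_arm(moves=[[[0,0,0.3],[0,0,0]],[[0,0,0.8],[0,0,0]],[[0,0,1],[0,0,0]],[[0,0,1],[0,0,0]]])

```text
clock: 23.55
tcp_pos: [0.4924, 0.1357, 0.1063]
tool_rot: [0.672, 0.741, 0.002, 0.002]
wrist_force: [-0.2, -0.2, -0.9]
finger_gap: 0.41
gripper_force: 60.7
```

>>> move_arm(moves=[[[-0.03,-0.5,0],[0,0,0]],[[-0.06,-1.0,0],[0,0,0]]])

```text
clock: 23.75
tcp_pos: [0.4854, 0.0549, 0.103]
tool_rot: [0.671, 0.742, 0.0, 0.0]
wrist_force: [-0.0, -1.1, -1.8]
finger_gap: 0.409
gripper_force: 60.6
```

>>> move_arm(moves=[[[-0.03,-0.5,0],[0,0,0]],[[-0.06,-1.0,0],[0,0,0]]])

```text
clock: 23.95
tcp_pos: [0.4801, -0.0266, 0.1027]
tool_rot: [0.672, 0.741, -0.0, -0.0]
wrist_force: [0.5, -0.0, -0.6]
finger_gap: 0.409
gripper_force: 60.6
```

>>> move_arm(moves=[[[-0.03,-0.5,0],[0,0,0]],[[-0.06,-1.0,0],[0,0,0]]])

```text
clock: 24.15
tcp_pos: [0.4752, -0.1067, 0.1027]
tool_rot: [0.672, 0.741, -0.0, -0.0]
wrist_force: [1.4, 0.6, -2.1]
finger_gap: 0.405
gripper_force: 60.6
```

>>> move_arm(moves=[[[-0.03,-0.5,0],[0,0,0]],[[-0.06,-1.0,0],[0,0,0]]])

```text
clock: 24.35
tcp_pos: [0.4704, -0.1867, 0.1026]
tool_rot: [0.672, 0.741, -0.0, -0.0]
wrist_force: [1.3, -0.1, -1.7]
finger_gap: 0.406
gripper_force: 60.6
```

>>> move_arm(moves=[[[-0.03,-0.5,0],[0,0,0]],[[-0.06,-1.0,0],[0,0,0]]])

```text
clock: 24.55
tcp_pos: [0.4656, -0.2666, 0.1025]
tool_rot: [0.672, 0.741, -0.0, -0.0]
wrist_force: [0.9, 0.0, -1.5]
finger_gap: 0.409
gripper_force: 60.6
```

>>> move_arm(moves=[[[-0.03,-0.5,0],[0,0,0]],[[-0.06,-1.0,0],[0,0,0]]])

```text
clock: 24.75
tcp_pos: [0.4607, -0.3465, 0.1024]
tool_rot: [0.672, 0.741, -0.0, -0.0]
wrist_force: [0.9, -0.3, -1.8]
finger_gap: 0.407
gripper_force: 60.6
```

>>> move_arm(moves=[[[-0.05,-0.57,0],[0,0,0]],[[-0.05,-0.57,0],[0,0,0]],[[-0.05,-0.57,0],[0,0,0]]])

```text
clock: 25.05
tcp_pos: [0.4565, -0.3915, 0.1021]
tool_rot: [0.673, 0.74, -0.0, -0.001]
wrist_force: [0.2, 0.5, -1.9]
finger_gap: 0.407
gripper_force: 60.6
```

Run:
```python
from h import *
im,D,K,W=grab("wrist"); save("w2.png",im)
for n,z,g in [("B",.037,(.524,-.382)),("A",.037,(.56,-.298)),("D",.037,(.477,-.309)),("cap",.031,(.595,-.378))]: print(n,hexes(im,D,K,W,z,g))
s=r.state(); print(s["tcp_pos"])
im,D,K,W=grab("top"); save("t2.png",im[150:340,200:560])
```

```text
B (array([ 0.5235, -0.3819]), np.float64(1.9), np.float64(0.202), 3092)
A (array([ 0.5578, -0.2997]), np.float64(25.2), np.float64(0.197), 4304)
D (array([ 0.4771, -0.3095]), np.float64(47.9), np.float64(0.229), 3890)
cap (array([ 0.5936, -0.3788]), np.float64(22.2), np.float64(0.163), 2236)
[ 0.45719012 -0.38987242  0.10233548]
```

View pics/w2.png

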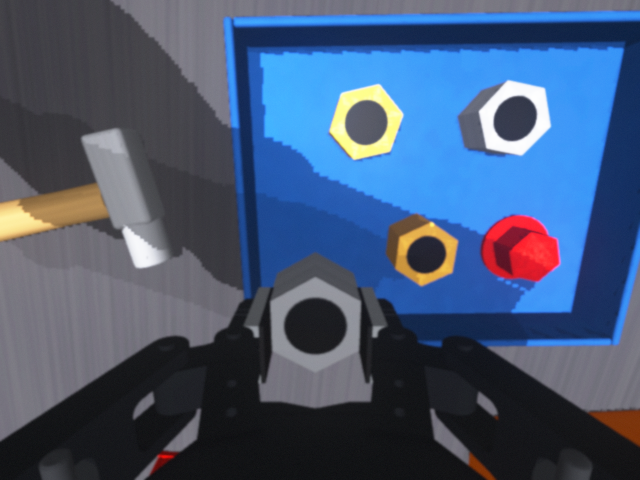

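The wrist view shows the four items lying apart in the tray and the held nut over free floor. Now I lower it.

>>> move_arm(moves=[[[0.02,0,-0.5],[0,0,0]],[[0.02,0,-0.8],[0,0,0]],[[0.02,0,-1],[0,0,0]],[[0.02,0,-1],[0,0,0]],[[0.02,0,-1],[0,0,0]]])

```text
clock: 25.65
tcp_pos: [0.46, -0.39, 0.0239]
tool_rot: [0.671, 0.741, 0.0, 0.0]
wrist_force: [0.3, -0.3, -0.6]
finger_gap: 0.405
gripper_force: 60.5
```

>>> move_arm(moves=[[[0,0,0],[0,0,0]],[[0,0,0],[0,0,0]],[[0,0,0.3],[0,0,0]],[[0,0,0.8],[0,0,0]],[[0,0,1.0],[0,0,0]]], grip=-0.1)

```text
clock: 26.15
tcp_pos: [0.4612, -0.3914, 0.1076]
tool_rot: [0.672, 0.741, 0.0, 0.003]
wrist_force: [-0.2, 0.1, -0.5]
finger_gap: 0.55
gripper_force: 0.0
```

Run:
```python
from h import *
im,D,K,W=grab("top"); save("t3.png",cv2.resize(im[160:330,110:560],None,fx=1.7,fy=1.7,interpolation=cv2.INTER_CUBIC))
s=r.state(); print(s["tcp_pos"],s["joint_pos"].round(2))
```

```text
[ 0.4619538  -0.39194105  0.10916702] [ 0.97  0.58 -0.52  1.73  0.36  0.92  0.4 ]
```

View pics/t3.png

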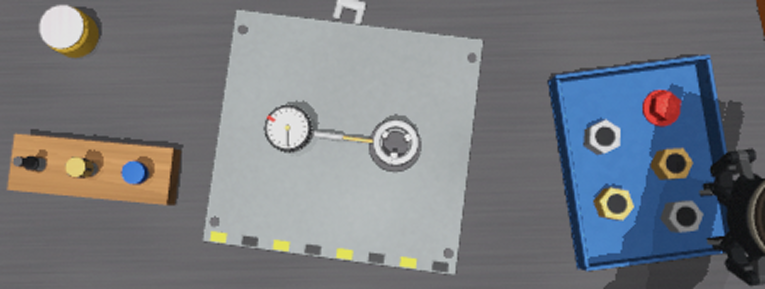

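The top view shows the plate clear, the chuck open, and the four nuts and cap in the tray. Next, the cutter at full-frame pixel (155,258).

>>> move_arm(moves=[[[0.05,0.5,0.4],[0,0,0]],[[0.1,1.0,0.7],[0,0,0]]], grip=-0.2)

```text
clock: 26.4
tcp_pos: [0.4672, -0.311, 0.1607]
tool_rot: [0.673, 0.74, 0.0, 0.001]
wrist_force: [0.9, 1.5, 1.0]
finger_gap: 0.596
gripper_force: 0.0
```

>>> move_arm(moves=[[[0.05,0.5,0],[0,0,0]],[[0.1,1.0,0],[0,0,0]]])

```text
clock: 26.6
tcp_pos: [0.4761, -0.2294, 0.1609]
tool_rot: [0.672, 0.741, 0.0, 0.002]
wrist_force: [-0.0, -0.1, -0.2]
finger_gap: 0.6
gripper_force: 0.0
```

>>> move_arm(moves=[[[0.05,0.5,0],[0,0,0]],[[0.1,1.0,0],[0,0,0]]])

```text
clock: 26.8
tcp_pos: [0.4836, -0.1491, 0.1601]
tool_rot: [0.672, 0.741, 0.0, 0.001]
wrist_force: [1.2, 0.0, 0.7]
finger_gap: 0.604
gripper_force: 0.0
```

>>> move_arm(moves=[[[0.05,0.5,0],[0,0,0]],[[0.1,1.0,0],[0,0,0]]])

```text
clock: 27.0
tcp_pos: [0.4916, -0.0691, 0.16]
tool_rot: [0.672, 0.741, 0.0, 0.001]
wrist_force: [0.2, 0.2, 0.3]
finger_gap: 0.598
gripper_force: 0.0
```

>>> move_arm(moves=[[[0.05,0.5,0],[0,0,0]],[[0.1,1.0,0],[0,0,0]]])

```text
clock: 27.2
tcp_pos: [0.4996, 0.011, 0.16]
tool_rot: [0.672, 0.741, 0.0, 0.001]
wrist_force: [0.4, 0.3, -0.4]
finger_gap: 0.6
gripper_force: 0.0
```

>>> move_arm(moves=[[[0.05,0.5,0],[0,0,0]],[[0.1,1.0,0],[0,0,0]]])

```text
clock: 27.4
tcp_pos: [0.5076, 0.091, 0.16]
tool_rot: [0.672, 0.741, 0.0, 0.001]
wrist_force: [-0.1, -0.9, -0.1]
finger_gap: 0.6
gripper_force: 0.0
```

>>> move_arm(moves=[[[0.05,0.5,0],[0,0,0]],[[0.1,1.0,0],[0,0,0]]])

```text
clock: 27.6
tcp_pos: [0.5156, 0.1711, 0.1599]
tool_rot: [0.672, 0.741, 0.0, 0.001]
wrist_force: [-0.3, -0.3, 0.6]
finger_gap: 0.596
gripper_force: 0.0
```

>>> move_arm(moves=[[[0.05,0.5,0],[0,0,0]],[[0.1,1.0,0],[0,0,0]]])

```text
clock: 27.8
tcp_pos: [0.5236, 0.2511, 0.1599]
tool_rot: [0.672, 0.741, 0.001, 0.0]
wrist_force: [0.8, 0.0, 0.6]
finger_gap: 0.6
gripper_force: 0.0
```

>>> move_arm(moves=[[[0.05,0.5,0],[0,0,0]],[[0.1,0.9,0],[0,0,0]],[[0.1,0.9,0],[0,0,0]],[[0.1,0.9,0],[0,0,0]]])

```text
clock: 28.2
tcp_pos: [0.5311, 0.322, 0.1595]
tool_rot: [0.671, 0.741, 0.0, 0.0]
wrist_force: [0.1, -0.5, 0.0]
finger_gap: 0.601
gripper_force: 0.0
```

Run:
```python
from h import *
im,D,K,W=grab("wrist"); save("w3.png",im)
P=cloud(D,K,W); m=(abs(P[...,2]-.091)<.006)&(np.hypot(P[...,0]-.5347,P[...,1]-.3332)<.03)
c,_=cv2.minEnclosingCircle(np.argwhere(m)[:,::-1].astype(np.float32)); print(m.sum(),ray(K,W,[c],.092),P[m].mean(0))
s=r.state(); print(s["tcp_pos"],s["joint_pos"].round(2))
```

```text
1179 [[0.53433069 0.33582057 0.092     ]] [0.53443269 0.33548526 0.09103446]
[0.53145039 0.3207168  0.1593517 ] [-0.21  0.58 -0.64  1.63  0.38  1.06 -0.86]
```

View pics/w3.png

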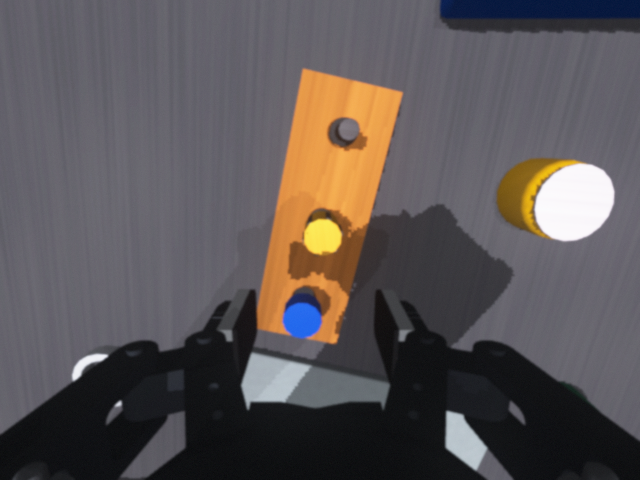

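>>> move_arm(moves=[[[0.04,0.16,0],[0,0,0]],[[0.04,0.16,-0.2],[0,0,0]],[[0.04,0.16,-0.4],[0,0,0]],[[0.04,0.16,-0.4],[0,0,0]]])

```text
clock: 28.65
tcp_pos: [0.5333, 0.3321, 0.1238]
tool_rot: [0.672, 0.741, -0.003, -0.0]
wrist_force: [-0.4, -0.4, -0.5]
finger_gap: 0.602
gripper_force: 0.0
```

>>> move_arm(moves=[[[0,0,-0.3],[0,0,0]],[[0,0,-0.6],[0,0,0]],[[0,0,-0.72],[0,0,0]],[[0,0,-0.72],[0,0,0]],[[0,0,-0.72],[0,0,0]]])

```text
clock: 29.15
tcp_pos: [0.5348, 0.3345, 0.0704]
tool_rot: [0.672, 0.741, 0.0, -0.0]
wrist_force: [0.0, 0.4, 0.9]
finger_gap: 0.6
gripper_force: 0.0
```

>>> move_arm(moves=[[[0,0,0],[0,0,0]],[[0,0,0],[0,0,0]],[[0,0,0],[0,0,0]],[[0,0,0],[0,0,0]],[[0,0,0],[0,0,0]]], grip=1, newtons=60)

```text
clock: 29.65
tcp_pos: [0.5351, 0.3349, 0.071]
tool_rot: [0.672, 0.741, 0.001, 0.0]
wrist_force: [-0.5, -1.0, 5.6]
finger_gap: 0.258
gripper_force: 58.5
```

>>> move_arm(moves=[[[0,0,0],[0,0,0]],[[0,0,0],[0,0,0]],[[0,0,0],[0,0,0]]])

```text
clock: 29.95
tcp_pos: [0.5351, 0.3349, 0.071]
tool_rot: [0.672, 0.741, 0.001, 0.0]
wrist_force: [-0.4, -0.2, 7.7]
finger_gap: 0.259
gripper_force: 58.5
```

>>> move_arm(moves=[[[0,0,0.2],[0,0,0]],[[0,0,0.5],[0,0,0]],[[0,0,0.9],[0,0,0]],[[0,0,1],[0,0,0]]])

```text
clock: 30.35
tcp_pos: [0.5357, 0.3358, 0.1542]
tool_rot: [0.672, 0.741, 0.003, 0.0]
wrist_force: [0.7, 1.0, -0.7]
finger_gap: 0.258
gripper_force: 59.1
```

>>> move_arm(moves=[[[0,0,0.4],[0,0,0]],[[0,0,0.4],[0,0,0]]])

```text
clock: 30.55
tcp_pos: [0.5359, 0.3358, 0.186]
tool_rot: [0.672, 0.741, 0.003, 0.001]
wrist_force: [0.6, 0.7, 0.2]
finger_gap: 0.259
gripper_force: 59.2
```

Run:
```python
from h import *
im,D,K,W=grab("top"); P=cloud(D,K,W)
g=(.558,-.044)
m=(abs(P[...,2]-.069)<.008)&(np.hypot(P[...,0]-g[0],P[...,1]-g[1])<.04)
pts=np.argwhere(m)[:,::-1].astype(np.float32); c,rr=cv2.minEnclosingCircle(pts); e=cv2.fitEllipse(cv2.convexHull(pts)); print(m.sum(),rr,ray(K,W,[c],.07),ray(K,W,[e[0]],.07),np.median(P[m][:,2]))
g=(.576,.085); m=(abs(P[...,2]-.075)<.008)&(np.hypot(P[...,0]-g[0],P[...,1]-g[1])<.04)
pts=np.argwhere(m)[:,::-1].astype(np.float32); e=cv2.fitEllipse(cv2.convexHull(pts)); print(m.sum(),e[1],ray(K,W,[e[0]],.075))
im,D,K,W=grab("side"); save("s3.png",cv2.resize(im[200:400,200:440],None,fx=2.5,fy=2.5,interpolation=cv2.INTER_CUBIC))
```

```text
329 13.349721908569336 [[ 0.55646103 -0.04251866  0.07      ]] [[ 0.55652973 -0.04251812  0.07      ]] 0.06936212846004286
602 (27.59925651550293, 27.92725944519043) [[0.57584224 0.08516692 0.075     ]]
```

View pics/s3.png

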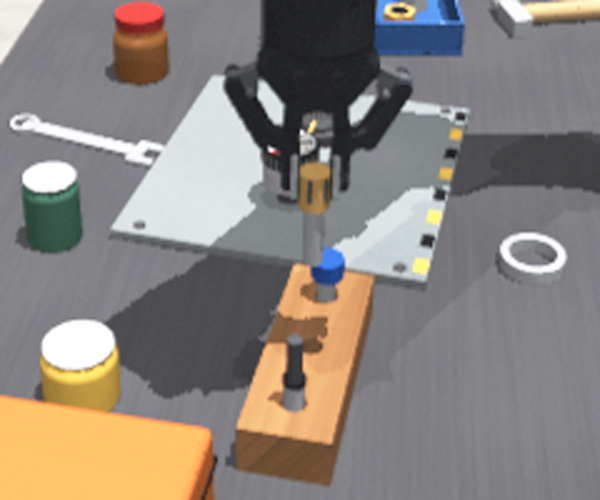

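The side view shows the cutter hanging upright in the gripper, with the reamer and drift still in the rack. Next I carry it to the chuck axis at (0.5565, -0.0425).

>>> move_arm(moves=[[[0.03,-0.5,0],[0,0,0]],[[0.06,-1.0,0],[0,0,0]]])

```text
clock: 30.85
tcp_pos: [0.5382, 0.254, 0.1803]
tool_rot: [0.671, 0.742, -0.001, -0.001]
wrist_force: [1.1, -0.6, -1.5]
finger_gap: 0.255
gripper_force: 59.2
```

>>> move_arm(moves=[[[0.03,-0.5,0],[0,0,0]],[[0.06,-1.0,0],[0,0,0]]])

```text
clock: 31.05
tcp_pos: [0.5433, 0.1722, 0.1803]
tool_rot: [0.672, 0.741, -0.001, -0.0]
wrist_force: [0.2, 0.3, -1.5]
finger_gap: 0.256
gripper_force: 59.2
```

>>> move_arm(moves=[[[0.03,-0.5,0],[0,0,0]],[[0.06,-1.0,0],[0,0,0]]])

```text
clock: 31.25
tcp_pos: [0.548, 0.0922, 0.1804]
tool_rot: [0.672, 0.741, -0.001, -0.001]
wrist_force: [1.1, -0.2, -1.2]
finger_gap: 0.256
gripper_force: 59.2
```

>>> move_arm(moves=[[[0.03,-0.5,0],[0,0,0]],[[0.06,-1.0,0],[0,0,0]]])

```text
clock: 31.45
tcp_pos: [0.5527, 0.0123, 0.1804]
tool_rot: [0.672, 0.741, -0.001, -0.001]
wrist_force: [0.3, 0.5, -2.0]
finger_gap: 0.259
gripper_force: 59.2
```

>>> move_arm(moves=[[[0.03,-0.5,0],[0,0,0]],[[0.04,-0.72,0],[0,0,0]],[[0.04,-0.72,0],[0,0,0]],[[0.04,-0.72,0],[0,0,0]],[[0.04,-0.72,0],[0,0,0]]])

```text
clock: 31.95
tcp_pos: [0.5566, -0.0417, 0.1813]
tool_rot: [0.671, 0.742, 0.0, -0.001]
wrist_force: [0.7, 0.4, -1.5]
finger_gap: 0.257
gripper_force: 59.2
```

Run:
```python
from h import *
im,D,K,W=grab("wrist"); save("w4.png",im)
s=r.state(); print(s["tcp_pos"],s["joint_pos"].round(2),s["tool_rot"].round(3))
P=cloud(D,K,W); g=(.5565,-.0425)
m=(abs(P[...,2]-.069)<.004)&(np.hypot(P[...,0]-g[0],P[...,1]-g[1])<.035)
e=cv2.fitEllipse(cv2.convexHull(np.argwhere(m)[:,::-1].astype(np.float32))); print(m.sum(),e,ray(K,W,[e[0]],.07))
```

```text
[ 0.55667921 -0.04163621  0.18141683] [ 0.44  0.46 -0.64  1.76  0.31  1.03 -0.21] [ 0.671  0.742  0.    -0.   ]
1911 ((314.8481750488281, 237.47128295898438), (69.39352416992188, 71.5484619140625), 90.79166412353516) [[ 0.55617114 -0.04103134  0.07      ]]
```

View pics/w4.png

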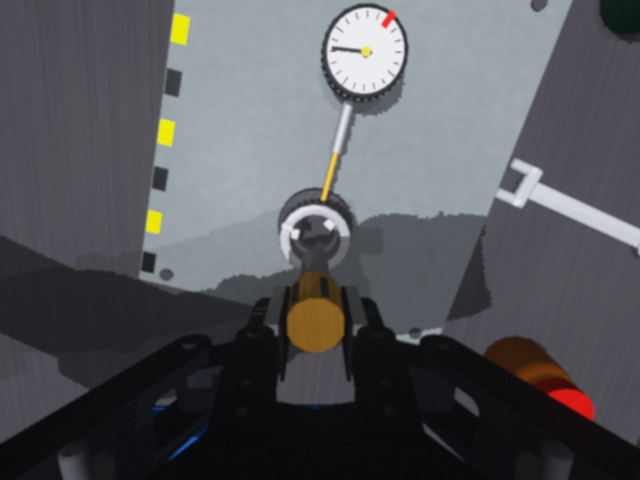

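The wrist view shows the cutter over the chuck mouth, with the ring centred at (315,237). Its ray cast agrees with the tool position to about 1 mm, so I lower.

>>> move_arm(moves=[[[0,-0.01,-0.3],[0,0,0]],[[0,-0.01,-0.55],[0,0,0]],[[0,-0.01,-0.7],[0,0,0]],[[0,-0.01,-0.8],[0,0,0]],[[0,-0.01,-0.8],[0,0,0]]])

```text
clock: 32.5
tcp_pos: [0.5565, -0.0436, 0.117]
tool_rot: [0.671, 0.741, -0.0, -0.001]
wrist_force: [-0.1, 1.1, -1.6]
finger_gap: 0.255
gripper_force: 59.2
```

>>> move_arm(moves=[[[0,0,-0.15],[0,0,0]],[[0,0,-0.28],[0,0,0]],[[0,0,-0.36],[0,0,0]],[[0,0,-0.36],[0,0,0]],[[0,0,-0.36],[0,0,0]]])

```text
clock: 33.0
tcp_pos: [0.557, -0.0441, 0.0888]
tool_rot: [0.672, 0.741, -0.0, -0.0]
wrist_force: [0.1, 0.1, -0.5]
finger_gap: 0.258
gripper_force: 59.2
```

>>> move_arm(moves=[[[0,0.01,-0.03],[0,0,0]],[[0,0.01,-0.05],[0,0,0]],[[0,0.01,-0.05],[0,0,0]]])

```text
clock: 33.3
tcp_pos: [0.5572, -0.0433, 0.0851]
tool_rot: [0.672, 0.741, 0.0, 0.0]
wrist_force: [0.2, -0.5, -1.0]
finger_gap: 0.256
gripper_force: 59.4
```

>>> move_arm(moves=[[[0,0,0],[0,0,0]],[[0,0,0],[0,0,0]],[[0,0,0],[0,0,0]],[[0,0,0],[0,0,0]]], grip=0.1)

```text
clock: 33.7
tcp_pos: [0.557, -0.0434, 0.085]
tool_rot: [0.672, 0.741, 0.0, 0.0]
wrist_force: [-0.3, -0.1, -0.0]
finger_gap: 0.449
gripper_force: 0.0
```

Run:
```python
from h import *
im,D,K,W=grab("side"); save("s4.png",cv2.resize(im[200:320,240:400],None,fx=4,fy=4,interpolation=cv2.INTER_CUBIC))
```

```text
(no output)
```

View pics/s4.png

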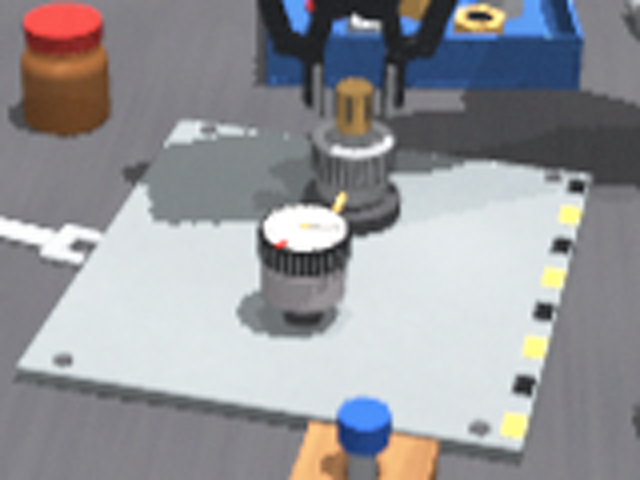

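The side view shows the cutter standing upright in the chuck, with its head just above the sleeve. Now I lift clear, open, and wind the wrist up for the sleeve turn.

>>> move_arm(moves=[[[0,0,0.3],[0,0,0]],[[0,0,0.6],[0,0,0]],[[0,0,0.8],[0,0,0]],[[0,0,0.8],[0,0,0]]])

```text
clock: 34.15
tcp_pos: [0.5584, -0.0431, 0.1511]
tool_rot: [0.672, 0.741, 0.001, 0.002]
wrist_force: [0.2, 0.3, -0.0]
finger_gap: 0.453
gripper_force: 0.0
```

>>> move_arm(moves=[[[0,0,0],[0,0,0.09]],[[0,0,0],[0,0,0.18]],[[0,0,0],[0,0,0.27]],[[0,0,0],[0,0,0.36]],[[0,0,0],[0,0,0.45]]], grip=-0.7)

```text
clock: 34.65
tcp_pos: [0.5565, -0.0435, 0.148]
tool_rot: [0.386, 0.923, -0.0, -0.0]
wrist_force: [-0.2, -0.1, -0.2]
finger_gap: 0.85
gripper_force: 0.0
```

>>> move_arm(moves=[[[0,0,0],[0,0,0.09]],[[0,0,0],[0,0,0.18]],[[0,0,0],[0,0,0.27]],[[0,0,0],[0,0,0.36]],[[0,0,0],[0,0,0.45]]])

```text
clock: 35.15
tcp_pos: [0.5566, -0.0434, 0.148]
tool_rot: [0.059, 0.998, 0.0, -0.0]
wrist_force: [-0.0, 0.1, -0.8]
finger_gap: 0.847
gripper_force: 0.0
```

>>> move_arm(moves=[[[0,0,0],[0,0,0.09]],[[0,0,0],[0,0,0.18]],[[0,0,0],[0,0,0.27]],[[0,0,0],[0,0,0.36]],[[0,0,0],[0,0,0.45]]])

```text
clock: 35.65
tcp_pos: [0.5566, -0.0435, 0.148]
tool_rot: [-0.275, 0.961, 0.0, -0.0]
wrist_force: [-0.5, -0.5, -0.3]
finger_gap: 0.849
gripper_force: 0.0
```

>>> move_arm(moves=[[[0,0,0],[0,0,0.09]],[[0,0,0],[0,0,0.18]],[[0,0,0],[0,0,0.27]],[[0,0,0],[0,0,0.3]],[[0,0,0],[0,0,0.3]]])

```text
clock: 36.15
tcp_pos: [0.5566, -0.0434, 0.1479]
tool_rot: [-0.481, 0.877, 0.001, -0.0]
wrist_force: [-0.4, -0.3, -0.3]
finger_gap: 0.848
gripper_force: 0.0
```

Run:
```python
from h import *
s=r.state(); print(s["tcp_pos"],s["joint_pos"].round(2),s["tool_rot"].round(3),s["clock"])
im,D,K,W=grab("top"); P=cloud(D,K,W)
```

```text
[ 0.55656566 -0.04339073  0.14791558] [ 0.75  0.72 -1.2   1.78  0.73  1.17  1.9 ] [-0.481  0.877  0.001 -0.   ] 36.15
```

>>> move_arm(moves=[[[0,0.01,-0.3],[0,0,0]],[[0,0.01,-0.6],[0,0,0]],[[0,0.01,-0.8],[0,0,0]],[[0,0.01,-0.8],[0,0,0]]])

```text
clock: 36.6
tcp_pos: [0.5556, -0.0429, 0.0828]
tool_rot: [-0.48, 0.877, 0.001, -0.002]
wrist_force: [-0.7, -0.1, 0.7]
finger_gap: 0.848
gripper_force: 0.0
```

>>> move_arm(moves=[[[0,0,-0.2],[0,0,0]],[[0,0,-0.4],[0,0,0]],[[0,0,-0.4],[0,0,0]],[[0,0,-0.4],[0,0,0]]])

```text
clock: 37.0
tcp_pos: [0.5568, -0.0424, 0.0527]
tool_rot: [-0.48, 0.877, 0.0, -0.0]
wrist_force: [0.6, 1.1, 0.2]
finger_gap: 0.849
gripper_force: 0.0
```

>>> move_arm(moves=[[[0,0,0],[0,0,0]],[[0,0,0],[0,0,0]],[[0,0,0],[0,0,0]],[[0,0,0],[0,0,0]],[[0,0,0],[0,0,0]]], grip=1, newtons=70)

```text
clock: 37.5
tcp_pos: [0.5561, -0.0414, 0.0543]
tool_rot: [-0.481, 0.877, 0.0, -0.0]
wrist_force: [-8.5, 1.9, 13.2]
finger_gap: 0.592
gripper_force: 70.2
```

Run:
```python
from h import *
s=r.state(); print(s["tcp_pos"],s["joint_pos"].round(2),s["wrist_force"].round(1),s["torque"].round(2),s["finger_gap"])
```

```text
[ 0.55610763 -0.04141582  0.05434376] [ 0.69  0.82 -1.1   1.86  0.86  1.03  1.79] [-8.5  1.9 13.2] [0.44 1.9  0.19] 0.5922854384734391
```

>>> move_arm(moves=[[[-0.01,0.01,0],[0,0,-0.05]],[[-0.01,0.01,0],[0,0,-0.12]],[[-0.01,0.01,0],[0,0,-0.2]],[[-0.01,0.01,0],[0,0,-0.28]],[[-0.01,0.01,0],[0,0,-0.36]]])

```text
clock: 38.0
tcp_pos: [0.5561, -0.0414, 0.0543]
tool_rot: [-0.227, 0.974, -0.0, 0.0]
wrist_force: [-5.1, -0.9, 11.2]
finger_gap: 0.593
gripper_force: 70.6
```

Run:
```python
from h import *
s=r.state(); print(s["tcp_pos"],s["joint_pos"].round(2),s["wrist_force"].round(1),s["torque"].round(2),s["finger_gap"])
```

```text
[ 0.55605853 -0.04138997  0.05434167] [ 0.63  0.76 -0.98  1.87  0.78  0.96  1.32] [-5.1 -0.9 11.2] [0.07 1.22 0.55] 0.5925470899196225
```

>>> move_arm(moves=[[[0,0,0],[0,0,-0.08]],[[0,0,0],[0,0,-0.16]],[[0,0,0],[0,0,-0.24]],[[0,0,0],[0,0,-0.32]],[[0,0,0],[0,0,-0.4]]])

```text
clock: 38.5
tcp_pos: [0.5561, -0.0414, 0.0544]
tool_rot: [0.071, 0.997, -0.0, 0.0]
wrist_force: [-5.9, -1.7, 10.9]
finger_gap: 0.596
gripper_force: 70.7
```

>>> move_arm(moves=[[[0,0,0],[0,0,-0.08]],[[0,0,0],[0,0,-0.16]],[[0,0,0],[0,0,-0.24]],[[0,0,0],[0,0,-0.32]],[[0,0,0],[0,0,-0.4]]])

```text
clock: 39.0
tcp_pos: [0.5561, -0.0414, 0.0543]
tool_rot: [0.362, 0.932, -0.0, 0.0]
wrist_force: [-4.9, -0.9, 11.4]
finger_gap: 0.591
gripper_force: 70.7
```

Run:
```python
from h import *
s=r.state(); print(s["tcp_pos"],s["joint_pos"].round(2),s["wrist_force"].round(1),s["torque"].round(2),s["finger_gap"])
```

```text
[ 0.55609091 -0.04139766  0.05434596] [ 0.47  0.64 -0.7   1.88  0.56  0.82  0.3 ] [-4.9 -0.9 11.4] [-0.06  1.12  0.48] 0.5906016754824974
```

>>> move_arm(moves=[[[0,0,0],[0,0,-0.08]],[[0,0,0],[0,0,-0.16]],[[0,0,0],[0,0,-0.24]],[[0,0,0],[0,0,-0.28]],[[0,0,0],[0,0,-0.32]]])

```text
clock: 39.5
tcp_pos: [0.5561, -0.0414, 0.0543]
tool_rot: [0.572, 0.82, -0.0, 0.001]
wrist_force: [-5.5, -1.6, 10.9]
finger_gap: 0.594
gripper_force: 71.2
```

Run:
```python
from h import *
s=r.state(); print(s["tcp_pos"],s["joint_pos"].round(2),s["wrist_force"].round(1),s["torque"].round(2),s["finger_gap"])
```

```text
[ 0.55610185 -0.04139281  0.05434653] [ 0.39  0.61 -0.58  1.89  0.46  0.78 -0.09] [-5.5 -1.6 10.9] [-0.17  1.05  0.51] 0.5941863129673697
```

>>> move_arm(moves=[[[0,0,0],[0,0,-0.06]],[[0,0,0],[0,0,-0.12]],[[0,0,0],[0,0,-0.18]],[[0,0,0],[0,0,-0.2]]])

```text
clock: 39.9
tcp_pos: [0.5561, -0.0414, 0.0544]
tool_rot: [0.689, 0.725, -0.0, 0.001]
wrist_force: [-5.1, -0.8, 11.1]
finger_gap: 0.595
gripper_force: 71.4
```

Run:
```python
from h import *
s=r.state(); print(s["tcp_pos"],s["joint_pos"].round(2),s["wrist_force"].round(1),s["torque"].round(2),s["finger_gap"])
```

```text
[ 0.55612097 -0.04140566  0.05435451] [ 0.33  0.59 -0.5   1.89  0.4   0.76 -0.34] [-5.1 -0.8 11.1] [-0.29  0.99  0.77] 0.5950121018378537
```

>>> move_arm(moves=[[[0,0,0],[0,0,-0.05]],[[0,0,0],[0,0,-0.1]],[[0,0,0],[0,0,-0.15]],[[0,0,0],[0,0,-0.15]]])

```text
clock: 40.3
tcp_pos: [0.5561, -0.0414, 0.0543]
tool_rot: [0.766, 0.643, -0.0, 0.001]
wrist_force: [-5.4, -0.7, 11.1]
finger_gap: 0.596
gripper_force: 71.0
```

Run:
```python
from h import *
s=r.state(); print(s["tcp_pos"],s["joint_pos"].round(2),s["wrist_force"].round(1),s["torque"].round(2),s["finger_gap"])
```

```text
[ 0.55605868 -0.04140802  0.05431735] [ 0.29  0.58 -0.44  1.89  0.35  0.74 -0.52] [-5.4 -0.7 11.1] [-0.19  0.98  0.27] 0.5959933713202469
```

>>> move_arm(moves=[[[0,0,0],[0,0,-0.05]],[[0,0,0],[0,0,-0.1]],[[0,0,0],[0,0,-0.14]],[[0,0,0],[0,0,-0.14]],[[0,0,0],[0,0,-0.14]]])

```text
clock: 40.8
tcp_pos: [0.5561, -0.0414, 0.0544]
tool_rot: [0.828, 0.561, 0.0, 0.0]
wrist_force: [-5.5, -0.7, 12.7]
finger_gap: 0.594
gripper_force: 71.2
```

Run:
```python
from h import *
s=r.state(); print(s["tcp_pos"],s["tool_rot"].round(3),s["wrist_force"].round(1),s["torque"].round(2),s["finger_gap"])
```

```text
[ 0.5560966  -0.04138533  0.05435825] [0.828 0.561 0.    0.   ] [-5.5 -0.7 12.7] [-0.27  1.03  0.43] 0.5939939836543903
```

>>> move_arm(moves=[[[0,0,0],[0,0,0]],[[0,0,0],[0,0,0]],[[0,0,0],[0,0,0]],[[0,0,0.4],[0,0,0]],[[0,0,0.8],[0,0,0]]], grip=-0.7)

```text
clock: 41.3
tcp_pos: [0.5555, -0.0416, 0.1169]
tool_rot: [0.828, 0.56, -0.001, -0.001]
wrist_force: [0.4, -0.1, 0.2]
finger_gap: 0.85
gripper_force: 0.0
```

>>> move_arm(moves=[[[-0.6,0,0.3],[0,0,0]],[[-0.9,0,0.6],[0,0,0]],[[-0.9,0,0.6],[0,0,0]],[[-0.9,0,0.6],[0,0,0]]])

```text
clock: 41.7
tcp_pos: [0.4846, -0.042, 0.1657]
tool_rot: [0.829, 0.56, 0.001, 0.001]
wrist_force: [0.4, -0.5, 0.5]
finger_gap: 0.848
gripper_force: 0.0
```

Run:
```python
from h import *
s=r.state(); print(s["tcp_pos"],s["tool_rot"].round(3),s["torque"].round(2))
im,D,K,W=grab("wrist"); 
q=np.linalg.inv(W)@[.556,-.042,.07,1]; u=K@q[:3]/q[2]; print(u)
u=np.clip(u[:2],[100,75],[540,405]).astype(int); a=cv2.resize(im[u[1]-75:u[1]+75,u[0]-100:u[0]+100],None,fx=4,fy=4,interpolation=cv2.INTER_CUBIC); save("w5.png",a)
im,D,K,W=grab("top"); P=cloud(D,K,W)
m=(P[...,2]>.09)&(P[...,2]<.115)&(np.hypot(P[...,0]-.556,P[...,1]+.042)<.03); print("head top",m.sum(),P[m].mean(0),np.nanmax(P[m][:,2]))
```

```text
[ 0.48463913 -0.04195032  0.16567033] [0.829 0.56  0.001 0.001] [-0.02 -0.02 -0.03]
[410.56064217 206.86415672   1.        ]<stdin>:7: RuntimeWarning: Mean of empty slice.
  ret = um.true_divide(
Traceback (most recent call last):
ValueError: zero-size array to reduction operation fmax which has no identity
```

View pics/w5.png

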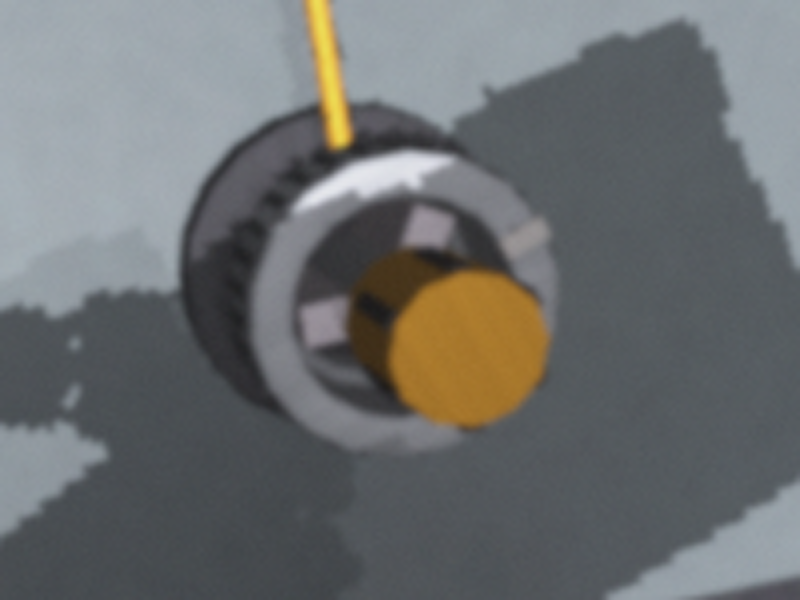

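The wrist crop shows the jaws moved in against the shank, the cutter upright, and a pale tick on the sleeve rim at about crop (528,235). I compare the tick's angle with the picture from before the turn to rule out slip.

Run:
```python
from h import *
d=np.load("top0.npz"); K,W=d["K"],d["W"]
t=cv2.imread("pics/t2.png")[...,::-1]; c=(.5563,-.0422)
def prof(im,K,W,off=(0,0)):
    a=np.radians(np.arange(0,360,10)); out=[]
    for rr in (.0215,.0235,.0255):
        p=np.c_[c[0]+rr*np.cos(a),c[1]+rr*np.sin(a),np.full(36,.07),np.ones(36)]@np.linalg.inv(W).T
        u=(p[:,:3]@K.T); u=u[:,:2]/u[:,2:]-off
        out.append(cv2.remap(im,u[None,:,0].astype(np.float32),u[None,:,1].astype(np.float32),cv2.INTER_LINEAR)[0])
    m=np.mean(out,0); return np.c_[np.arange(0,360,10),m.round(),(m[:,0]-m[:,2]).round()]
P=prof(t,K,W,(200,150)); print("before");print(P[:,[0,1,4]].astype(int).reshape(-1,12).tolist())
im,D,K2,W2=grab("wrist"); P=prof(im,K2,W2); print("now");print(P[:,[0,1,4]].astype(int).reshape(-1,12).tolist())
x=ray(K2,W2,[(442,190)],.07)[0]; print("tick",x,np.degrees(np.arctan2(x[1]-c[1],x[0]-c[0])))
save("t2z.png",cv2.resize(t[70:115,120:165],None,fx=10,fy=10,interpolation=cv2.INTER_CUBIC))
```

```text
before
[[0, 220, -1, 10, 209, -1, 20, 212, -2, 30, 207, -2], [40, 209, -2, 50, 205, -2, 60, 205, -2, 70, 201, -2], [80, 206, 1, 90, 201, -1, 100, 204, -2, 110, 199, -2], [120, 207, -2, 130, 200, 0, 140, 203, -1, 150, 198, -1], [160, 207, 0, 170, 197, -1, 180, 212, -1, 190, 204, -1], [200, 210, -1, 210, 205, -1, 220, 212, -1, 230, 207, -2], [240, 209, -2, 250, 211, -2, 260, 209, -2, 270, 209, -2], [280, 211, -2, 290, 218, -1, 300, 218, -2, 310, 211, -2], [320, 212, -1, 330, 211, -2, 340, 212, -1, 350, 215, -1]]
now
[[0, 117, -7, 10, 149, 3, 20, 119, -8, 30, 120, -7], [40, 117, -7, 50, 122, -8, 60, 170, -10, 70, 205, -9], [80, 199, -9, 90, 210, -9, 100, 184, -9, 110, 174, -10], [120, 133, -9, 130, 131, -9, 140, 127, -9, 150, 128, -8], [160, 126, -8, 170, 123, -7, 180, 126, -8, 190, 124, -8], [200, 121, -7, 210, 125, -8, 220, 125, -8, 230, 121, -8], [240, 116, -7, 250, 112, -8, 260, 119, -6, 270, 136, 39], [280, 147, 99, 290, 162, 117, 300, 166, 123, 310, 166, 122], [320, 162, 114, 330, 149, 75, 340, 120, 29, 350, 120, -9]]
tick [ 0.57876991 -0.03838747  0.07      ] 9.629809147322838
```

View pics/t2z.png

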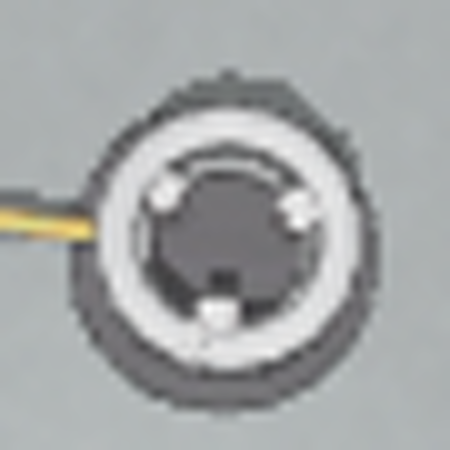

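Run:
```python
from h import *
from scipy.spatial.transform import Rotation as R
he=np.array(r.camera("wrist")["hand_eye"]); K=np.array(r.camera("wrist")["intrinsics"])
im=cv2.imread("pics/w4.png")[...,::-1]
T=np.eye(4);T[:3,:3]=R.from_quat([.671,.742,0,0]).as_matrix();T[:3,3]=[.55668,-.04164,.18142]; W=T@he
a=np.radians(np.arange(0,360,5)); c=(.5562,-.0412)
M=[]
for rr in np.arange(.020,.0265,.001):
    p=np.c_[c[0]+rr*np.cos(a),c[1]+rr*np.sin(a),np.full(72,.07),np.ones(72)]@np.linalg.inv(W).T
    u=p[:,:3]@K.T; u=(u[:,:2]/u[:,2:]).astype(np.float32); M.append(cv2.remap(im,u[None,:,0],u[None,:,1],cv2.INTER_LINEAR)[0])
m=np.mean(M,0); print([(int(x),int(v[0]),int(v[0]-v[2])) for x,v in zip(np.arange(0,360,5),m)])
save("w4z.png",cv2.resize(im[185:290,260:370],None,fx=5,fy=5,interpolation=cv2.INTER_CUBIC))
```

```text
[(0, 100, -7), (5, 102, -7), (10, 151, -9), (15, 184, -10), (20, 184, -10), (25, 184, -10), (30, 182, -10), (35, 185, -11), (40, 183, -11), (45, 182, -10), (50, 181, -9), (55, 183, -10), (60, 180, -10), (65, 176, -10), (70, 178, -9), (75, 181, -9), (80, 180, -10), (85, 178, -9), (90, 182, -8), (95, 186, -8), (100, 185, -9), (105, 180, -9), (110, 185, -7), (115, 188, -8), (120, 189, -8), (125, 185, -8), (130, 183, -8), (135, 185, -9), (140, 190, -9), (145, 188, -8), (150, 181, -9), (155, 177, -7), (160, 212, 1), (165, 213, 1), (170, 185, -8), (175, 187, -10), (180, 190, -10), (185, 189, -11), (190, 190, -11), (195, 190, -10), (200, 193, -11), (205, 193, -11), (210, 187, -10), (215, 168, -10), (220, 146, -9), (225, 125, -8), (230, 105, -7), (235, 103, -6), (240, 102, -7), (245, 100, -7), (250, 83, -5), (255, 56, -3), (260, 59, -3), (265, 61, -2), (270, 55, 0), (275, 53, 0), (280, 54, -1), (285, 54, -2), (290, 53, -3), (295, 52, -3), (300, 57, -3), (305, 86, -5), (310, 95, -6), (315, 93, -6), (320, 94, -6), (325, 98, -6), (330, 97, -6), (335, 95, -6), (340, 94, -6), (345, 95, -6), (350, 98, -7), (355, 99, -7)]
```

View pics/w4z.png

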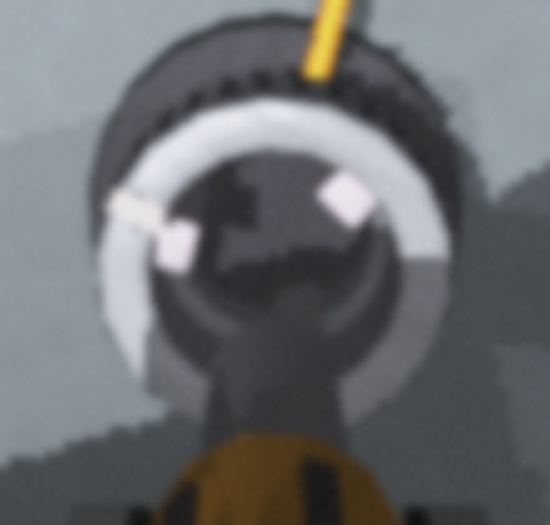

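Before the turn the tick was at 162°, and it is now at 10°. The sleeve turned only about 2.67 rad, so the fingers slipped at the end. I re-grip harder and tighten further.

>>> move_arm(moves=[[[0.5,0,0],[0,0,0.09]],[[0.9,0.01,0],[0,0,0.18]],[[0.9,0.01,0],[0,0,0.27]],[[0.9,0.01,0],[0,0,0.36]],[[0.9,0.01,0],[0,0,0.36]]])

```text
clock: 42.45
tcp_pos: [0.5563, -0.0408, 0.1638]
tool_rot: [0.648, 0.761, -0.0, -0.001]
wrist_force: [0.0, -0.4, -0.1]
finger_gap: 0.851
gripper_force: 0.0
```

>>> move_arm(moves=[[[0,0,-0.3],[0,0,0]],[[0,0,-0.6],[0,0,0]],[[0,0,-0.9],[0,0,0]],[[0,0,-0.9],[0,0,0]],[[0,0,-0.9],[0,0,0]]])

```text
clock: 42.95
tcp_pos: [0.5561, -0.0407, 0.093]
tool_rot: [0.65, 0.76, -0.0, -0.0]
wrist_force: [-0.5, 0.5, 0.4]
finger_gap: 0.849
gripper_force: 0.0
```

>>> move_arm(moves=[[[0,-0.01,-0.3],[0,0,0]],[[0,-0.01,-0.5],[0,0,0]],[[0,-0.01,-0.52],[0,0,0]],[[0,-0.01,-0.52],[0,0,0]],[[0,-0.01,-0.52],[0,0,0]]])

```text
clock: 43.45
tcp_pos: [0.5572, -0.0416, 0.0528]
tool_rot: [0.649, 0.761, 0.001, 0.001]
wrist_force: [0.3, 0.2, 1.1]
finger_gap: 0.849
gripper_force: 0.0
```

>>> move_arm(moves=[[[0,0,0],[0,0,0]],[[0,0,0],[0,0,0]],[[0,0,0],[0,0,0]],[[0,0,0],[0,0,0]],[[0,0,0],[0,0,0]]], grip=1, newtons=118)

```text
clock: 43.95
tcp_pos: [0.5562, -0.0419, 0.0532]
tool_rot: [0.649, 0.761, -0.0, 0.001]
wrist_force: [-7.1, -2.1, 19.2]
finger_gap: 0.574
gripper_force: 119.5
```

>>> move_arm(moves=[[[0,0,0],[0,0,0]],[[0,0,0],[0,0,-0.03]],[[0,0,0],[0,0,-0.07]],[[0,0,0],[0,0,-0.1]],[[0,0,0],[0,0,-0.1]]])

```text
clock: 44.45
tcp_pos: [0.5561, -0.0419, 0.0532]
tool_rot: [0.704, 0.71, -0.0, 0.001]
wrist_force: [-6.8, -1.0, 18.7]
finger_gap: 0.574
gripper_force: 119.5
```

Run:
```python
from h import *
s=r.state(); print(s["tcp_pos"],s["tool_rot"].round(3),s["wrist_force"].round(1),s["torque"].round(2),s["effort"].round(2),s["finger_gap"])
```

```text
[ 0.55606116 -0.0418666   0.05317434] [ 0.704  0.71  -0.     0.001] [-6.8 -1.  18.7] [-0.25  1.64  0.17] [ -0.88 -56.98  -6.32 -21.96   0.1   -2.64  -0.83] 0.5736892349196957
```

>>> move_arm(moves=[[[0,0,0],[0,0,-0.04]],[[0,0,0],[0,0,-0.08]],[[0,0,0],[0,0,-0.12]],[[0,0,0],[0,0,-0.12]],[[0,0,0],[0,0,-0.12]]])

```text
clock: 44.95
tcp_pos: [0.556, -0.0419, 0.0532]
tool_rot: [0.765, 0.644, -0.0, 0.001]
wrist_force: [-7.7, -1.2, 19.5]
finger_gap: 0.569
gripper_force: 119.6
```

Run:
```python
from h import *
s=r.state(); print(s["tcp_pos"],s["tool_rot"].round(3),s["wrist_force"].round(1),s["torque"].round(2),s["effort"].round(2),s["finger_gap"])
```

```text
[ 0.55598193 -0.04190048  0.05316533] [ 0.765  0.644 -0.     0.001] [-7.7 -1.2 19.5] [-0.24  1.69  0.28] [ -0.78 -56.7   -5.58 -22.13   0.15  -2.73  -0.36] 0.5693945629283255
```

>>> move_arm(moves=[[[0,0,0],[0,0,0]],[[0,0,0],[0,0,0]],[[0,0,0],[0,0,0]],[[0,0,0.4],[0,0,0]],[[0,0,0.9],[0,0,0]]], grip=-0.7)

```text
clock: 45.45
tcp_pos: [0.5548, -0.0417, 0.1225]
tool_rot: [0.765, 0.644, -0.001, -0.002]
wrist_force: [1.0, -0.0, 0.4]
finger_gap: 0.851
gripper_force: 0.0
```

>>> move_arm(moves=[[[-0.4,0,0.5],[0,0,0]],[[-0.7,0,0.6],[0,0,0]],[[-0.7,0,0.6],[0,0,0]],[[-0.7,0,0.6],[0,0,0]]])

```text
clock: 45.85
tcp_pos: [0.5004, -0.042, 0.1716]
tool_rot: [0.765, 0.644, 0.0, 0.001]
wrist_force: [-0.3, -0.6, -0.2]
finger_gap: 0.849
gripper_force: 0.0
```

```bash
cat > tick.py <<'E'
from h import *
s=r.state(); print(s["tcp_pos"].round(4),s["tool_rot"].round(3))
im,D,K,W=grab("wrist"); P=cloud(D,K,W)
m=(P[...,2]>.1)&(P[...,2]<.112)&(np.hypot(P[...,0]-.556,P[...,1]+.042)<.03)
(cx,cy),rad=cv2.minEnclosingCircle(np.argwhere(m)[:,::-1].astype(np.float32)); print("head",m.sum(),ray(K,W,[(cx,cy)],.106),rad,np.median(P[m][:,2]))
a=np.arange(0,360,4); c=(.556,-.0418); M=[]
for rr in np.arange(.0205,.0265,.001):
    p=np.c_[c[0]+rr*np.cos(np.radians(a)),c[1]+rr*np.sin(np.radians(a)),np.full(90,.07),np.ones(90)]@np.linalg.inv(W).T
    u=p[:,:3]@K.T; u=(u[:,:2]/u[:,2:]).astype(np.float32); M.append(cv2.remap(im,u[None,:,0],u[None,:,1],cv2.INTER_LINEAR)[0])
m=np.mean(M,0); print([(int(x),int(v[0]),int(v[0]-v[2])) for x,v in zip(a,m) if v[0]-v[2]>-5])
g=(.5758,.0852)
# red mark and needle on the gauge face
f=(abs(P[...,2]-.075)<.006)&(np.hypot(P[...,0]-g[0],P[...,1]-g[1])<.033)
e=cv2.fitEllipse(cv2.convexHull(np.argwhere(f)[:,::-1].astype(np.float32))); gc=ray(K,W,[e[0]],.076)[0]; print("gauge",f.sum(),gc,e)
h=cv2.cvtColor(im,cv2.COLOR_RGB2HSV)
q=ray(K,W,np.argwhere(np.ones(f.shape))[:,::-1],.076).reshape(480,640,3)-gc; R=np.hypot(q[...,0],q[...,1]); A=np.degrees(np.arctan2(q[...,1],q[...,0]))
red=(R<.026)&(R>.012)&(h[...,1]>120)&((h[...,0]<10)|(h[...,0]>170)); v=q[red][:,:2].mean(0); print("red",red.sum(),np.degrees(np.arctan2(v[1],v[0])))
dk=(R<.019)&(R>.008)&(h[...,2]<90); v=q[dk][:,:2].mean(0); print("needle",dk.sum(),np.degrees(np.arctan2(v[1],v[0])),A[dk].std())
E
python3 tick.py
```

```text
[ 0.5004 -0.042   0.1716] [0.765 0.644 0.    0.001]
head 1205 [[ 0.5555271  -0.04117708  0.106     ]] 21.078805923461914 0.10509354602348206
[(4, 136, 0), (8, 145, 3), (12, 133, 0), (256, 100, -4), (260, 103, 4), (264, 111, 27), (268, 117, 45), (272, 124, 65), (276, 141, 97), (280, 147, 106), (284, 146, 107), (288, 150, 110), (292, 146, 108), (296, 144, 106), (300, 151, 112), (304, 155, 115), (308, 159, 118), (312, 162, 119), (316, 160, 118), (320, 158, 114), (324, 156, 107), (328, 150, 85), (332, 142, 64), (336, 131, 49), (340, 116, 24), (344, 109, 0)]
gauge 5814 [0.57468749 0.08502648 0.076     ] ((400.43902587890625, 21.930160522460938), (92.24087524414062, 106.94487762451172), 16.76006507873535)
red 0 nan
needle 35 179.01457977004273 156.39290167366343tick.py:17: RuntimeWarning: Mean of empty slice.
  red=(R<.026)&(R>.012)&(h[...,1]>120)&((h[...,0]<10)|(h[...,0]>170)); v=q[red][:,:2].mean(0); print("red",red.sum(),np.degrees(np.arctan2(v[1],v[0])))
  ret = um.true_divide(
```

The tick is at 8°, so it barely moved. Zero should lie at fixture -x (172°), which puts the sleeve near 2.85 rad, already past 2.75. I try once more with the fingers lower on the knurl for a better hold.

>>> move_arm(moves=[[[0.4,0,0],[0,0,0.08]],[[0.7,0,0],[0,0,0.16]],[[0.7,0,0],[0,0,0.24]],[[0.7,0,0],[0,0,0.3]],[[0.7,0,0],[0,0,0.3]]])

```text
clock: 46.4
tcp_pos: [0.5566, -0.0416, 0.1699]
tool_rot: [0.602, 0.799, -0.0, -0.001]
wrist_force: [-0.8, -0.6, -0.7]
finger_gap: 0.846
gripper_force: 0.0
```

>>> move_arm(moves=[[[0,0,-0.3],[0,0,0]],[[0,0,-0.6],[0,0,0]],[[0,0,-0.9],[0,0,0]],[[0,0,-0.9],[0,0,0]],[[0,0,-0.9],[0,0,0]]])

```text
clock: 46.9
tcp_pos: [0.5562, -0.0415, 0.0991]
tool_rot: [0.603, 0.798, -0.0, -0.001]
wrist_force: [-0.2, 0.8, 0.3]
finger_gap: 0.849
gripper_force: 0.0
```

>>> move_arm(moves=[[[0,0,-0.3],[0,0,0]],[[0,0,-0.55],[0,0,0]],[[0,0,-0.62],[0,0,0]],[[0,0,-0.62],[0,0,0]],[[0,0,-0.62],[0,0,0]]])

```text
clock: 47.4
tcp_pos: [0.5571, -0.0416, 0.051]
tool_rot: [0.602, 0.798, 0.001, 0.001]
wrist_force: [-0.5, 0.8, 1.5]
finger_gap: 0.851
gripper_force: 0.0
```

>>> move_arm(moves=[[[0,0,0],[0,0,0]],[[0,0,0],[0,0,0]],[[0,0,0],[0,0,0]],[[0,0,0],[0,0,0]],[[0,0,0],[0,0,0]]], grip=1, newtons=118)

```text
clock: 47.9
tcp_pos: [0.5562, -0.0419, 0.0518]
tool_rot: [0.602, 0.798, -0.0, 0.001]
wrist_force: [-7.5, -0.9, 20.0]
finger_gap: 0.573
gripper_force: 119.0
```

Run:
```python
from h import *
s=r.state(); print(s["tcp_pos"],s["tool_rot"].round(3),s["wrist_force"].round(1),s["torque"].round(2),s["finger_gap"])
```

```text
[ 0.55623685 -0.04194396  0.0518344 ] [ 0.602  0.798 -0.     0.001] [-7.5 -0.9 20. ] [-0.24  1.8   0.16] 0.5726707812200816
```

>>> move_arm(moves=[[[0,0,0],[0,0,-0.03]],[[0,0,0],[0,0,-0.06]]])

```text
clock: 48.1
tcp_pos: [0.5561, -0.042, 0.0518]
tool_rot: [0.638, 0.77, -0.0, 0.001]
wrist_force: [-7.5, -1.3, 19.9]
finger_gap: 0.573
gripper_force: 118.7
```

Run:
```python
from h import *
s=r.state(); print(s["tcp_pos"],s["tool_rot"].round(3),s["wrist_force"].round(1),s["torque"].round(2),s["finger_gap"])
```

```text
[ 0.55614509 -0.04198655  0.05182387] [ 0.638  0.77  -0.     0.001] [-7.5 -1.3 19.9] [-0.39  1.87  0.94] 0.5733916688560768
```

>>> move_arm(moves=[[[0,0,0],[0,0,-0.03]],[[0,0,0],[0,0,-0.06]],[[0,0,0],[0,0,-0.1]]])

```text
clock: 48.4
tcp_pos: [0.5561, -0.042, 0.0518]
tool_rot: [0.694, 0.72, -0.0, 0.001]
wrist_force: [-8.5, -2.6, 20.4]
finger_gap: 0.576
gripper_force: 118.6
```

Run:
```python
from h import *
s=r.state(); print(s["tcp_pos"],s["tool_rot"].round(3),s["wrist_force"].round(1),s["torque"].round(2),s["finger_gap"])
```

```text
[ 0.55607755 -0.04200134  0.05183406] [ 0.694  0.72  -0.     0.001] [-8.5 -2.6 20.4] [-0.42  1.84  1.06] 0.5755260757696948
```

>>> move_arm(moves=[[[0,0,0],[0,0,-0.04]],[[0,0,0],[0,0,-0.08]],[[0,0,0],[0,0,-0.12]],[[0,0,0],[0,0,-0.16]],[[0,0,0],[0,0,-0.16]]])

```text
clock: 48.9
tcp_pos: [0.556, -0.042, 0.0518]
tool_rot: [0.775, 0.632, -0.0, 0.001]
wrist_force: [-8.6, -1.6, 20.8]
finger_gap: 0.575
gripper_force: 119.0
```

>>> move_arm(moves=[[[0,0,0],[0,0,0]],[[0,0,0],[0,0,0]],[[0,0,0],[0,0,0]],[[0,0,0.4],[0,0,0]],[[0,0,0.9],[0,0,0]]], grip=-0.7)

```text
clock: 49.4
tcp_pos: [0.5548, -0.0417, 0.1209]
tool_rot: [0.775, 0.632, -0.001, -0.002]
wrist_force: [1.3, -0.2, -0.2]
finger_gap: 0.846
gripper_force: 0.0
```

>>> move_arm(moves=[[[-0.4,0,0.5],[0,0,0]],[[-0.7,-0.3,0.8],[0,0,0]],[[-0.7,-0.3,0.8],[0,0,0]],[[-0.7,-0.3,0.8],[0,0,0]]])

```text
clock: 49.8
tcp_pos: [0.5004, -0.0664, 0.1864]
tool_rot: [0.775, 0.632, 0.001, 0.001]
wrist_force: [0.4, 0.1, -0.5]
finger_gap: 0.852
gripper_force: 0.0
```

```bash
python3 tick.py 2>/dev/null
python3 - <<'E'
from h import *
im,D,K,W=grab("wrist"); q=np.linalg.inv(W)@[.556,-.042,.07,1]; u=(K@q[:3]/q[2])[:2].astype(int); print(u)
b=im[max(u[1]-60,0):u[1]+60,max(u[0]-80,0):u[0]+80]; save("w6.png",cv2.resize(b,None,fx=5,fy=5,interpolation=cv2.INTER_CUBIC)); save("w6full.png",im)
E
```

```text
[ 0.5004 -0.0664  0.1864] [0.775 0.632 0.001 0.001]
head 1135 [[ 0.55572774 -0.04214077  0.106     ]] 20.25222396850586 0.10503223038718904
[(4, 230, -3), (8, 238, -2), (12, 230, -3), (272, 126, -3), (276, 124, 7), (280, 129, 20), (284, 136, 28), (288, 145, 35), (292, 147, 45), (296, 150, 57), (300, 152, 63), (304, 154, 66), (308, 153, 67), (312, 146, 71), (316, 146, 72), (320, 149, 60), (324, 148, 53), (328, 153, 51), (332, 169, 59), (336, 166, 45), (340, 156, 27), (344, 160, 10), (348, 200, -1)]
gauge 2292 [0.57430766 0.08200113 0.076     ] ((382.50830078125, -10.876020431518555), (86.23320007324219, 96.08119201660156), 16.84197425842285)
red 0 nan
needle 0 nan nan
[382 191]
```

Run:
```python
from h import *
from scipy.spatial.transform import Rotation as R
c0=r.camera("wrist"); he=np.array(c0["hand_eye"]); K=np.array(c0["intrinsics"])
im=cv2.imread("pics/w4.png")[...,::-1]
T=np.eye(4);T[:3,:3]=R.from_quat([.671,.742,0,0]).as_matrix();T[:3,3]=[.55668,-.04164,.18142]; W=T@he
g=im.min(-1)
# ring centre from w4: mouth/sleeve outer rim bright pixels are partial -> fit jaws by their 120 deg symmetry instead
for n,(x,y) in dict(j1=(178,245),j2=(345,198)).items():
    u0,v0=260+x/5,185+y/5
    m=(g>150).astype(np.uint8); 
    k=np.zeros_like(m); k[int(v0)-7:int(v0)+8,int(u0)-7:int(u0)+8]=1; m&=k
    nl,lab,st,ce=cv2.connectedComponentsWithStats(m); 
    for i in range(1,nl):
        if st[i,4]<15: continue
        p=ray(K,W,np.argwhere(lab==i)[:,::-1],.067)[:,:2]-[.5561,-.0415]
        rr=np.hypot(*p.T); print(n,st[i],"r",np.percentile(rr,[2,50,98]).round(4),"ang",np.degrees(np.arctan2(p[:,1].mean(),p[:,0].mean())).round(1),ray(K,W,[ce[i]],.067)[0].round(4))
# same from the first top view after the cap came off
t=cv2.imread("pics/t2.png")[...,::-1]; d=np.load("top0.npz"); K,W=d["K"],d["W"]
g=cv2.resize(t[70:115,120:165],None,fx=10,fy=10,interpolation=cv2.INTER_CUBIC).min(-1)
for x,y in [(165,190),(300,210),(220,312)]:
    uv=np.array([x,y])/10-.45+[320,220]; p=ray(K,W,[uv],.067)[0,:2]; a=np.arctan2(p[1]+.0418,p[0]-.5561)
    for c in [(.5561,-.0418),(.5565,-.0425)]:
        q=np.array([[c[0]+s*np.cos(a),c[1]+s*np.sin(a),.067,1] for s in np.arange(.009,.020,.001)])@np.linalg.inv(W).T
        u=q[:,:3]@K.T; u=(u[:,:2]/u[:,2:]-[320,220]+.45)*10; print(np.degrees(a).round(),[int(g[int(v),int(w)]) for w,v in u])
```

```text
j1 [288 227  11  15 109] r [0.0123 0.0165 0.0203] ang 174.0 [ 0.5399 -0.0398  0.067 ]
j2 [324 217  13  13 129] r [0.0126 0.0171 0.0218] ang 47.7 [ 0.5675 -0.029   0.067 ]
47.0 [106, 100, 102, 139, 195, 226, 232, 228, 213, 185, 180]
47.0 [110, 102, 93, 113, 154, 214, 239, 237, 222, 198, 188]
-68.0 [114, 101, 92, 95, 110, 161, 205, 231, 229, 223, 210]
-68.0 [107, 93, 94, 105, 151, 198, 228, 230, 225, 213, 195]
175.0 [69, 83, 130, 180, 232, 237, 228, 231, 227, 208, 197]
175.0 [66, 76, 95, 153, 212, 239, 228, 229, 229, 214, 197]
```

The jaw edges in both views give a slack radius of about 12.6 mm, so the sleeve started near 0.2 and now stands at about 2.85, firm. The cutter head is centred over the chuck. Next, the gauge.

>>> move_arm(moves=[[[0.5,0.5,0],[0,0,0]],[[0.9,1.0,0],[0,0,0]],[[0.9,1.0,0],[0,0,0]],[[0.9,1.0,0],[0,0,0]],[[0.9,1.0,0],[0,0,0]]])

```text
clock: 50.45
tcp_pos: [0.5715, 0.0139, 0.1846]
tool_rot: [0.775, 0.632, -0.001, -0.001]
wrist_force: [0.2, -1.2, 0.0]
finger_gap: 0.849
gripper_force: 0.0
```

```bash
cat > gauge.py <<'E'
from h import *
import sys
s=r.state(); print(s["tcp_pos"].round(4),s["tool_rot"].round(3))
im,D,K,W=grab(sys.argv[1]); P=cloud(D,K,W); g=(.5758,.0852); h=cv2.cvtColor(im,cv2.COLOR_RGB2HSV)
f=(abs(P[...,2]-.0755)<.006)&(np.hypot(P[...,0]-g[0],P[...,1]-g[1])<.034)
wh=f&(h[...,2]>150)&(h[...,1]<60)
e=cv2.fitEllipse(cv2.convexHull(np.argwhere(wh)[:,::-1].astype(np.float32))); gc=ray(K,W,[e[0]],.076)[0]; print("gauge",wh.sum(),gc,np.round(e[1],1))
q=ray(K,W,np.argwhere(np.ones(f.shape))[:,::-1],.076).reshape(480,640,3)-gc; R=np.hypot(q[...,0],q[...,1]); A=np.arctan2(q[...,1],q[...,0])
red=(R<.026)&(R>.012)&(h[...,1]>110)&((h[...,0]<12)|(h[...,0]>168)); v=np.exp(1j*A[red]).mean() if red.any() else 0; print("red",red.sum(),np.degrees(np.angle(v)),abs(v))
prof=[(int(a),int(np.mean(h[...,2][(R>.009)&(R<.017)&(abs(np.angle(np.exp(1j*(A-np.radians(a)))))<np.radians(4))]))) for a in range(-180,180,6)]
print("dark",sorted(prof,key=lambda x:x[1])[:4])
gm=h[...,2].astype(float); k=(R>.008)&(R<.0175)&(gm<130); v=np.exp(1j*A[k]).mean(); print("needle",k.sum(),np.degrees(np.angle(v)),abs(v))
save("g_%s_%d.png"%(sys.argv[1],int(s["clock"]*100)),im)
E
python3 gauge.py wrist
```

```text
[0.5715 0.0139 0.1846] [ 0.775  0.632 -0.001 -0.001]
gauge 3975 [0.57613272 0.08614383 0.076     ] [70.6 78.8]
red 90 59.0898860719946 0.9983942301300104
dark [(-174, 133), (-180, 150), (-168, 206), (174, 221)]
needle 27 -176.21125241780226 0.9994567708914376
```

>>> move_arm(moves=[[[0.05,0.5,0],[0,0,0]],[[0.05,0.9,0],[0,0,0]],[[0.05,0.9,0],[0,0,0]],[[0.05,0.9,-0.4],[0,0,0]],[[0.05,0.9,-0.6],[0,0,0]]])

```text
clock: 51.0
tcp_pos: [0.5752, 0.0841, 0.1362]
tool_rot: [0.775, 0.632, -0.001, 0.0]
wrist_force: [-0.6, -0.1, -0.7]
finger_gap: 0.852
gripper_force: 0.0
```

>>> move_arm(moves=[[[0,0,-0.2],[0,0,0]],[[0,0,-0.2],[0,0,0]],[[0,0,-0.2],[0,0,0]]])

```text
clock: 51.3
tcp_pos: [0.576, 0.085, 0.122]
tool_rot: [0.775, 0.632, -0.0, 0.0]
wrist_force: [-0.9, 0.5, 1.2]
finger_gap: 0.848
gripper_force: 0.0
```

>>> move_arm(moves=[[[0,0,-0.3],[0,0,0]],[[0,0,-0.6],[0,0,0]],[[0,0,-0.82],[0,0,0]],[[0,0,-0.82],[0,0,0]],[[0,0,-0.82],[0,0,0]]])

```text
clock: 51.8
tcp_pos: [0.5767, 0.0861, 0.0572]
tool_rot: [0.775, 0.632, 0.0, 0.0]
wrist_force: [0.9, -0.6, 0.2]
finger_gap: 0.848
gripper_force: 0.0
```

>>> move_arm(moves=[[[0,0,0],[0,0,0]],[[0,0,0],[0,0,0]],[[0,0,0],[0,0,0]],[[0,0,0],[0,0,0]],[[0,0,0],[0,0,0]]], grip=1, newtons=50)

```text
clock: 52.3
tcp_pos: [0.5757, 0.0867, 0.058]
tool_rot: [0.775, 0.632, 0.0, 0.0]
wrist_force: [-7.6, 0.2, 8.9]
finger_gap: 0.632
gripper_force: 51.2
```

>>> move_arm(moves=[[[0,0,0],[0,0,0.06]],[[0,0,0],[0,0,0.14]],[[0,0,0],[0,0,0.22]],[[0,0,0],[0,0,0.3]],[[0,0,0],[0,0,0.38]]])

```text
clock: 52.8
tcp_pos: [0.576, 0.0867, 0.058]
tool_rot: [0.564, 0.826, 0.0, 0.0]
wrist_force: [-6.2, -0.1, 8.2]
finger_gap: 0.63
gripper_force: 51.3
```

>>> move_arm(moves=[[[0,0,0],[0,0,0.08]],[[0,0,0],[0,0,0.16]],[[0,0,0],[0,0,0.24]],[[0,0,0],[0,0,0.32]],[[0,0,0],[0,0,0.4]]])

```text
clock: 53.3
tcp_pos: [0.5762, 0.0869, 0.058]
tool_rot: [0.294, 0.956, 0.0, 0.001]
wrist_force: [-5.3, 0.4, 7.4]
finger_gap: 0.633
gripper_force: 51.2
```

>>> move_arm(moves=[[[0,0,0],[0,0,0.08]],[[0,0,0],[0,0,0.16]],[[0,0,0],[0,0,0.24]],[[0,0,0],[0,0,0.32]],[[0,0,0],[0,0,0.4]]])

```text
clock: 53.8
tcp_pos: [0.5762, 0.0871, 0.058]
tool_rot: [-0.001, 1.0, 0.0, 0.001]
wrist_force: [-6.3, 2.3, 7.6]
finger_gap: 0.637
gripper_force: 51.2
```

>>> move_arm(moves=[[[0,0,0],[0,0,0.08]],[[0,0,0],[0,0,0.16]],[[0,0,0],[0,0,0.24]],[[0,0,0],[0,0,0.27]],[[0,0,0],[0,0,0.27]]])

```text
clock: 54.3
tcp_pos: [0.5762, 0.0873, 0.058]
tool_rot: [-0.201, 0.98, 0.0, 0.001]
wrist_force: [-4.6, 1.8, 7.9]
finger_gap: 0.632
gripper_force: 51.4
```

```bash
python3 gauge.py wrist 2>/dev/null; python3 gauge.py top 2>/dev/null
```

```text
[0.5762 0.0873 0.058 ] [-0.201  0.98   0.     0.001]
gauge 2021 [0.55985593 0.08265232 0.076     ] [39.9 99.8]
red 22 172.04762692457044 0.9926510011604744
dark [(-168, 37), (-150, 37), (-156, 41), (-162, 47)]
needle 3499 -61.88635592609616 0.06824625798897234
[0.5762 0.0872 0.058 ] [-0.2    0.98   0.     0.001]
```

>>> move_arm(moves=[[[0,0,0],[0,0,0]],[[0,0,0],[0,0,0]],[[0,0,0],[0,0,0]],[[0,0,0.4],[0,0,0]],[[0,0,0.9],[0,0,0]]], grip=-0.7)

```text
clock: 54.9
tcp_pos: [0.5752, 0.0854, 0.1275]
tool_rot: [-0.2, 0.98, -0.0, -0.002]
wrist_force: [0.2, -0.1, 1.3]
finger_gap: 0.849
gripper_force: 0.0
```

>>> move_arm(moves=[[[0.4,0.2,0.4],[0,0,0]],[[0.8,0.35,0.7],[0,0,0]],[[0.8,0.35,0.7],[0,0,0]],[[0.8,0.35,0.7],[0,0,0]],[[0.8,0.35,0.7],[0,0,0]]])

```text
clock: 55.4
tcp_pos: [0.6391, 0.1135, 0.183]
tool_rot: [-0.2, 0.98, -0.0, -0.001]
wrist_force: [-0.5, 0.3, -0.7]
finger_gap: 0.85
gripper_force: 0.0
```

```bash
python3 gauge.py wrist
```

```text
[0.6391 0.1135 0.183 ] [-0.2    0.98  -0.    -0.001]
gauge 4091 [0.57324523 0.08590926 0.076     ] [77.4 82.8]
red 83 -173.9903730669579 0.9983362229648562
dark [(-180, 154), (-174, 162), (-168, 227), (174, 229)]
needle 18 -176.94652578370648 0.9997280898381316
```

```bash
cat > g2.py <<'E'
from h import *
im,D,K,W=grab("wrist"); h=cv2.cvtColor(im,cv2.COLOR_RGB2HSV)
q=ray(K,W,np.argwhere(np.ones(h.shape[:2]))[:,::-1],.076).reshape(480,640,3)[...,:2]
R=np.hypot(*(q-[.5758,.0855]).transpose(2,0,1))
hub=(R<.01)&(h[...,1]>90)&(h[...,0]>15)&(h[...,0]<40); c=q[hub].mean(0); print("hub",hub.sum(),c)
d=q-c; R=np.hypot(d[...,0],d[...,1]); A=np.arctan2(d[...,1],d[...,0])
red=(R<.026)&(R>.012)&(h[...,1]>90)&((h[...,0]<12)|(h[...,0]>168))
S=red*h[...,1].astype(float); print("red",red.sum(),np.degrees(np.angle((S*np.exp(1j*A)).sum())),R[red].min(),R[red].max())
V=h[...,2].astype(float)
for lo,hi in((.005,.010),(.010,.015)):
    k=(R>lo)&(R<hi); w=np.clip(170-V,0,None)*k; print("needle",(w>0).sum(),np.degrees(np.angle((w*np.exp(1j*A)).sum())),abs((w*np.exp(1j*A)).sum())/w.sum())
v,u=np.argwhere(hub).mean(0).astype(int); b=im[max(v-45,0):v+45,max(u-60,0):u+60]; save("gz.png",cv2.resize(b,None,fx=6.5,fy=6.5,interpolation=cv2.INTER_CUBIC))
E
python3 g2.py
```

```text
hub 50 [0.57576317 0.08533656]
red 72 -176.12574230593987 0.01793069561097142 0.025959643225011295
needle 20 -179.41536792159908 0.9984715554100404
needle 21 -179.55629984479737 0.9995330684341942
```

View pics/gz.png

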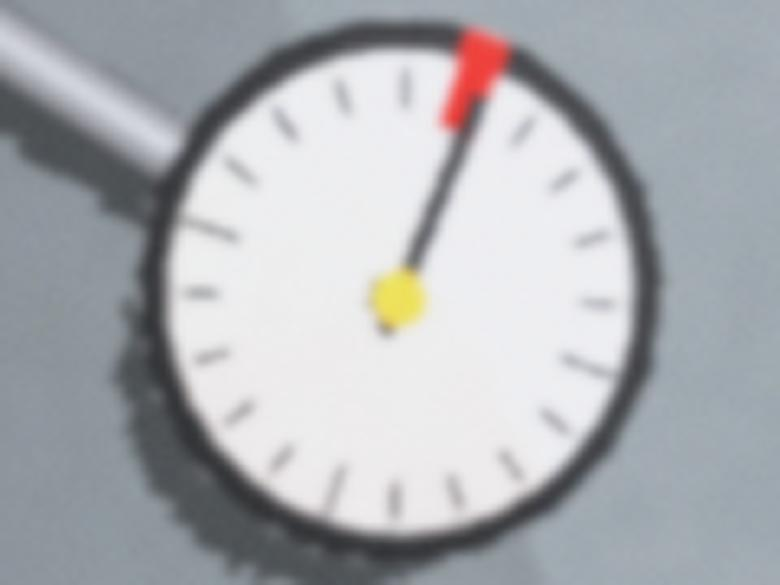

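The gauge crop shows the needle from hub (398,300) to tip (478,95), and the red mark's centreline about 3° counterclockwise of it. I make a small clockwise correction.

>>> move_arm(moves=[[[-0.4,-0.17,0],[0,0,0]],[[-0.8,-0.34,0],[0,0,0]],[[-0.8,-0.34,0],[0,0,0]],[[-0.8,-0.34,-0.4],[0,0,0]],[[-0.8,-0.34,-0.7],[0,0,0]]])

```text
clock: 56.0
tcp_pos: [0.5759, 0.0861, 0.1271]
tool_rot: [-0.199, 0.98, -0.0, 0.0]
wrist_force: [0.3, -0.8, 0.3]
finger_gap: 0.853
gripper_force: 0.0
```

>>> move_arm(moves=[[[0,0,0],[0,0,0]],[[0,0,-0.3],[0,0,0]],[[0,0,-0.7],[0,0,0]],[[0,0,-0.9],[0,0,0]],[[0,0,-0.9],[0,0,0]]])

```text
clock: 56.5
tcp_pos: [0.5752, 0.0866, 0.0548]
tool_rot: [-0.2, 0.98, -0.0, -0.002]
wrist_force: [-0.1, 0.0, 0.6]
finger_gap: 0.85
gripper_force: 0.0
```

>>> move_arm(moves=[[[0,0,0],[0,0,0]],[[0,0,0],[0,0,0]],[[0,0,0],[0,0,0]],[[0,0,0],[0,0,0]],[[0,0,0],[0,0,0]]], grip=1, newtons=50)

```text
clock: 57.0
tcp_pos: [0.5769, 0.0876, 0.0579]
tool_rot: [-0.2, 0.98, -0.0, 0.001]
wrist_force: [-2.7, -1.2, 8.9]
finger_gap: 0.635
gripper_force: 52.8
```

>>> move_arm(moves=[[[0,0,0],[0,0,0]],[[0,0,0],[0,0,-0.02]],[[0,0,0],[0,0,-0.035]],[[0,0,0],[0,0,-0.035]],[[0,0,0],[0,0,-0.035]]])

```text
clock: 57.5
tcp_pos: [0.5769, 0.0875, 0.0579]
tool_rot: [-0.174, 0.985, -0.0, 0.001]
wrist_force: [-2.0, 0.8, 6.4]
finger_gap: 0.631
gripper_force: 53.0
```

>>> move_arm(moves=[[[0,0,0],[0,0,0]],[[0,0,0],[0,0,0]],[[0,0,0],[0,0,0]],[[0,0,0.4],[0,0,0]],[[0,0,0.9],[0,0,0]]], grip=-0.7)

```text
clock: 58.0
tcp_pos: [0.575, 0.0866, 0.1275]
tool_rot: [-0.174, 0.985, 0.0, -0.002]
wrist_force: [0.6, -0.1, 0.2]
finger_gap: 0.856
gripper_force: 0.0
```

>>> move_arm(moves=[[[0.4,0.2,0.4],[0,0,0]],[[0.8,0.35,0.7],[0,0,0]],[[0.8,0.35,0.7],[0,0,0]],[[0.8,0.35,0.7],[0,0,0]],[[0.8,0.35,0.7],[0,0,0]]])

```text
clock: 58.5
tcp_pos: [0.639, 0.1145, 0.183]
tool_rot: [-0.174, 0.985, -0.0, -0.001]
wrist_force: [-0.9, -0.2, 0.3]
finger_gap: 0.854
gripper_force: 0.0
```

```bash
python3 g2.py
```

```text
hub 50 [0.57577462 0.08537956]
red 77 -179.70342556903736 0.018205821219425638 0.025987733875068836
needle 19 -179.6411657420288 0.99861662913778
needle 20 -179.64505664489485 0.9995367407617314
```

>>> move_arm(moves=[[[0,0,0.5],[0,0,0]],[[0,0,1],[0,0,0]],[[0,0,1],[0,0,0]]])

```text
clock: 58.85
tcp_pos: [0.6411, 0.1163, 0.2691]
tool_rot: [-0.174, 0.985, 0.001, 0.003]
wrist_force: [0.6, 0.9, -0.5]
finger_gap: 0.856
gripper_force: 0.0
```

>>> move_arm(moves=[[[-0.5,0.5,0],[0,0,0]],[[-1,1,0],[0,0,0]],[[-1,1,0],[0,0,0]]])

```text
clock: 59.15
tcp_pos: [0.555, 0.1992, 0.2641]
tool_rot: [-0.178, 0.984, 0.001, -0.001]
wrist_force: [0.3, -0.6, -0.3]
finger_gap: 0.85
gripper_force: 0.0
```

>>> move_arm(moves=[[[-0.5,0.5,0],[0,0,0]],[[-1,1,0],[0,0,0]],[[-1,1,0],[0,0,0]],[[-1,1,0],[0,0,0]]])

```text
clock: 59.55
tcp_pos: [0.4778, 0.2764, 0.264]
tool_rot: [-0.176, 0.984, -0.0, -0.0]
wrist_force: [0.7, 0.1, 0.0]
finger_gap: 0.853
gripper_force: 0.0
```

Run:
```python
from h import *
im,D,K,W=grab("top"); P=cloud(D,K,W)
for n,z,g in [("B",.037,(.524,-.382)),("A",.037,(.56,-.298)),("D",.037,(.477,-.309)),("C",.037,(.46,-.391)),("cap",.031,(.595,-.378)),("head",.106,(.556,-.042)),("drift",.08,(.527,.269)),("reamer",.101,(.5425,.3975))]: print(n,hexes(im,D,K,W,z,g))
i0=np.load("top0.npz")["im"]; d=cv2.absdiff(im,i0).max(-1)>60; d=cv2.morphologyEx(d.astype(np.uint8),cv2.MORPH_OPEN,np.ones((3,3)))
n,l,s,c=cv2.connectedComponentsWithStats(d); print([(x[:5].tolist()) for x in s[1:] if x[4]>25]); print(r.state()["tcp_pos"])
```

```text
B (array([ 0.505, -0.403]), np.float64(45.7), np.float64(0.817), 14)
A (array([ 0.5602, -0.2987]), np.float64(24.3), np.float64(0.18), 288)
D (array([ 0.478 , -0.3086]), np.float64(50.5), np.float64(0.179), 306)
C (array([ 0.4648, -0.3928]), np.float64(25.0), np.float64(0.024), 386)
cap (array([ 0.5967, -0.3787]), np.float64(18.2), np.float64(0.166), 211)
head (array([ 0.5564, -0.0425]), np.float64(50.3), np.float64(0.092), 132)
drift (array([0.5273, 0.2686]), np.float64(39.8), np.float64(0.042), 159)
reamer (array([0.5424, 0.3973]), np.float64(9.6), np.float64(0.075), 37)
[[288, 196, 11, 11, 97], [327, 200, 16, 12, 132], [488, 213, 23, 21, 392], [0, 220, 38, 17, 335], [332, 231, 23, 23, 419], [454, 231, 21, 20, 330], [20, 241, 10, 3, 30], [11, 242, 239, 144, 6396], [201, 256, 9, 9, 72], [189, 258, 6, 9, 40], [499, 263, 36, 34, 740], [264, 269, 6, 7, 27], [459, 270, 24, 20, 356], [253, 273, 11, 11, 98], [507, 374, 25, 47, 496], [234, 381, 80, 74, 1058], [267, 467, 15, 9, 52], [283, 474, 11, 6, 56]]
[0.47966135 0.27471917 0.26368629]
```

Run:
```python
from h import *
im,D,K,W=grab("top"); P=cloud(D,K,W); Z=P[...,2]
m=((Z>.02)&(Z<.08)&(P[...,0]>.41)&(P[...,0]<.64)).astype(np.uint8); m[:,:445]=0; m[:,538:]=0;m[:205]=0;m[:]=m
n,l,s,c=cv2.connectedComponentsWithStats(m)
for i in range(1,n):
    if s[i,4]>40: print(s[i].tolist(),P[l==i].mean(0).round(3),np.percentile(Z[l==i],[10,50,95]).round(3))
pl=(Z>.02)&(Z<.06)&(P[...,0]>.42)&(P[...,0]<.72)&(P[...,1]>-.14)&(P[...,1]<.17); n,l,s,c=cv2.connectedComponentsWithStats(pl.astype(np.uint8)); print([(x.tolist(),y.round().tolist()) for x,y in zip(s[1:],c[1:]) if x[4]>60])
dk=(im.max(-1)<75)&(Z>.005)&(Z<.04); dk[:,:490]=0; dk[:255]=0;dk[300:]=0;dk[:,540:]=0
n,l,s,c=cv2.connectedComponentsWithStats(dk.astype(np.uint8)); print("bores",[(x[4],ray(K,W,[y],.037)[0].round(3).tolist()) for x,y in zip(s[1:],c[1:]) if x[4]>8])
```

```text
[501, 205, 37, 92, 1124] [ 0.512 -0.417  0.035] [0.025 0.037 0.045]
[494, 214, 17, 17, 205] [ 0.597 -0.378  0.03 ] [0.027 0.031 0.034]
[455, 230, 20, 21, 298] [ 0.56  -0.298  0.036] [0.033 0.037 0.04 ]
[445, 245, 11, 69, 295] [ 0.468 -0.26   0.039] [0.025 0.043 0.047]
[461, 271, 22, 19, 308] [ 0.478 -0.308  0.036] [0.032 0.037 0.04 ]
[482, 305, 56, 9, 166] [ 0.415 -0.389  0.04 ] [0.026 0.043 0.047]
[([292, 230, 66, 31, 299], [329.0, 246.0])]
bores [(np.int32(209), [0.484, -0.438, 0.037]), (np.int32(80), [0.493, -0.417, 0.037]), (np.int32(27), [0.468, -0.369, 0.037]), (np.int32(78), [0.462, -0.391, 0.037])]
```

```bash
python3 -c "
from workcell import r
print(r.job_done())"
```

```text
the job is handed in; nothing more can be done
None
```

I handed the job in at about 60 s: the cap and all four nuts are in the tray, the cutter stands upright in the chuck, and the red mark is within about 0.1° of the needle; the sleeve is at about 2.85 rad by estimate, past the 2.75 firm-grip point, but two further tightening tries slipped, and one nut in the tray was shifted but stayed inside.

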